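Register the unprinted panel under the screen

ROBOT

A 6-joint arm with a two-finger parallel gripper is mounted at the origin on the work surface. World frame = base frame: x ahead of the robot, y to its left, z up, the work surface at z = 0. Lengths are in m, angles in degrees, forces in N, time in s.
With the tool pointing down it reaches from about 0.35 to 0.875 m from the base axis. Payload 4.2 kg.
Tool frame: the origin (TCP) lies between the finger pads; the fingertips stand 14 mm ahead of it and the grasp point (between the pads) lies 5 mm behind it; x points along the fingers, y is the direction in which the jaws open and shut, and the axes are right-handed (so a half turn about x gives the same grasp; the last joint's range is limited). The gripper opens to 87 mm and grips with 3 to 60 N. Pads are 19 mm wide; open, the fingers measure 117 mm over their backs; the gripper's body (75 mm by 190 mm) begins 51 mm behind the grasp point.
Start: joints at [78.816, 22.042, 0.453, 0, -68.411, -14.817], TCP at [0.274, 0.562, 0.206] pointing down, gripper open.
Joint ranges: [-179.83, 179.83], [-69.29, 118.12], [-61.27, 80.66], [-181.25, 117.63], [-171.15, -9.14], [-177.46, 177.46]. Speed limits (degrees/s): [159.86, 159.86, 180, 180, 180, 180].

INTERFACE

Orientations are given as a 3x3 rotation matrix whose columns are the frame's x, y, z axes.
In Python, from station import r, imaging, job gives the robot as it stands. The module is installed in compiled form; this text tells all that it offers.
- The arm moves only by the tool apply_moves, never from a script. Its arguments are lists of equal length, an entry for each row: "xyz": the shift along the tool's x, y, z in m, a list of three; "twist": the turn about the tool's x in degrees; "claw": the opening, from 0 (shut) to 1 (fully open). A call has 1 to 12 rows; each row shifts and turns the pose as measured when the row begins, along the tool's axes as they then stand; what a row does not reach is not made up. A row lasts 1/10 s, in which the tool goes at most 50 mm and 8.59 degrees, less where a joint would pass 70% of its speed; a pose out of reach is approached as far as the arm can. A call is refused whole if a number of a shift passes 0.05 or a number of a turn 8.59, either way. A call with a gripper value outside its range is refused whole. The fingers move at their own pace and stop on an object; the grip force is fixed at half the most. Time passes only in rows, so rows that do not move let the fingers close. It gives the time, the measured TCP pose, the force and the opening at its end, in the units of the state.
- r.sense(): the state, without advancing time (a new reading comes with each control period).
- imaging.capture(name): name is "scene" or "side" or "wrist"; returns a dict with "pixels" (400x640x3 uint8, red, green, blue), "mtx" (3x3 intrinsics, pixels), "view" (4x4, takes a point from world to camera coordinates). Camera axes: x right, y down, z forward; pixel columns grow to the right and rows downward; lengths in m; the calibration is good to about 2 mm. The wrist camera is an equidistant fisheye: a pixel r from the principal point sees the ray r / f radians off the axis. A picture is of the moment at which its call begins. There is no depth.
- job.finish_job(): hands the job in, once; it reports no verdict.
Trained networks look in a picture, given as the dict that the camera call returned (one of the last four; its "shot" number tells which), for a name from the list of things; names that differ only in an ending like _2 or _b are one class to them, and where a whole thing is asked for, a point or a joint stands for the part that bears it (a point fixed in the world has none). Each returns a list of dicts, best first, with "p" (0 to 1); they miss things now and then, are a little off and sometimes report something else, mostly with a low value. They report only what shows in the picture. A call takes as long as a camera call.
- imaging.regions_of(query, picture): "mask" (400x640 bool, what is visible of it) and "centre" ([column, row] in pixels, amid what is visible of it).
The state is a dict: "time_s": time; "joints": joint angles; "joint_velocities": joint speeds; "effort": joint torques, N m; "tcp_pos": TCP position; "ee_rot": TCP orientation; "wrist_force": force on the tool from outside, world axes, zero at the start; "moment": the same for the moment, N m; "gripper_width": opening from 0.0 (shut) to 1.0 (fully open).
Only numpy, scipy, OpenCV 4.12 (cv2) and the standard library are available. Lean on these libraries where they do the work, as an engineer would, in place of code of your own. Each camera call takes 0.05 s, during which the arm holds its last target.

TASK

Get the screen printing station ready for the next pull: the bare wooden panel must lie flat on the print bed, pushed fully home against all three orange register stops, and the screen must then be lowered gently until it is fully down over it. See first what lies on the print bed: if it is the freshly printed panel or the red ink pot, slide that out onto the open bench, completely clear of where the screen frame comes down (keep the pot upright). The fresh print must not be touched - handle that panel by its edges only - and leave the blue and yellow pots and the squeegee where they are.

Things in the scene. Friction and masses are not known exactly. Their poses are not given: they have to be found in the camera images.
- print_home (a point): Fixed point of the print station: where the centre of the bare panel lies when home against the stops (6 mm above the bench). Axes of the station: x away from the robot, y left towards the hinge, z up. Place and yaw of the station vary. The print bed, a thin grey sheet with a white border, is level with the bench (nothing to climb); its near and right sides are open.
- far_stop (a point): Fixed point midway between the two far orange register stops, x = +45 mm from print_home, on the line of their faces. Each stop is 16 mm wide, 8 mm high, centred 55 mm to either side (94 mm gap between them), 30 mm deep.
- left_stop (a point): Fixed point on the face of the left orange register stop, y = +75 mm from print_home; it is 30 mm wide, 8 mm high, 16 mm deep. What lies on the bed at the start lies 38 to 55 mm nearer the robot than home and 10 to 35 mm to the right, so there is room for fingers between it and the stops.
- screen_hinge (a point): Fixed point on the hinge axis of the screen, 28.5 mm above the bench, at x = 0, y = +180 mm from print_home; the axis runs along the station's x. An aluminium hinge bar, 300 x 50 x 14 mm, with two blue brackets 35 mm high, lies along it (y = +172 to +222 mm).
- screen (a joint): Angle of the screen frame about the hinge: 0 = fully down, level over the print bed; it starts at 1.5 to 1.7 rad, standing upright along the left side. Lowering decreases it; stops at 0 and 1.85. The tensioned hinge holds the frame wherever it is left; at the free rail it takes 1 to 6 N to move it.
- screen_rail (a point): Middle of the free rail of the screen (moves with it), 290 mm from the hinge axis. Frame of 25 x 25 mm aluminium bars, 260 mm long along the hinge, filled by a drum-tight mesh. When upright this point is 0.32 m up and the frame's upper face looks left (+y). When down it covers x = -130 to +130 mm of print_home and y = -122 mm up to the hinge, its underside 16 mm, its top 41 mm above the bench.
- blank_mid (a point): Centre of the bare light-wood panel (loose, 90 mm along its x, 150 mm along its y, 12 mm thick, 0.1 to 0.17 kg; 6 mm above the bench when flat). Too wide to grasp: slide it. It may be touched anywhere; either end may go left. One of bare panel, printed panel and red pot is on the print bed, the others wait to the right of it, one in a near row (x about 0.44 m), one in a far row (x about 0.58 m).
- printed_mid (a point): Centre of the freshly printed panel: the same size as the bare one (90 mm along x, 150 mm along y, 12 mm thick, 0.13 kg), with a blue, yellow and red print on top.
- printed_end_a (a point): Middle of one short end (+75 mm in y) of the printed panel.
- printed_end_b (a point): Middle of the other short end (-75 mm in y) of the printed panel.
- print_face: The fresh print on the printed panel: 64 x 120 mm, 1.5 mm high, centred on the panel's top face (origin on that face). A bare margin of 13 to 15 mm runs round it. Nothing may touch it.
- red_pot_mid (a point): Middle of the closed red ink pot, half-way up: upright cylinder, 90 mm diameter (white lid 84 mm), 80 mm high, about 0.6 kg. Too wide to grasp: slide it, pushing low.
- blue_pot_mid (a point): Middle of the closed blue ink pot (same size as the red one), a bystander at the left, nearer the robot.
- yellow_pot_mid (a point): Middle of the closed yellow ink pot (same size), a bystander beyond the work, to the right of the screen's place.
- squeegee: A squeegee lying flat on the bench at the left, behind the hinge bar, 105 x 150 x 24 mm (150 along its y), wooden grip at -x, green blade at +x; a bystander. Origin under its middle.

How it is judged:
By the outcome, as a careful person would: the job done as asked, in the order asked, and still so for the second after the job is handed in, with the robot touching nothing.
It also fails if it takes over 72 s, if anything falls off the work surface, if the arm or the gripper's body presses on something with over 40 N, if the wrist force passes 120 N, or if a joint passes its speed limit or range.

## Working session

There is one attempt and no reset: what is moved stays moved. The work goes in short steps, Python scripts to look and compute and a tool call to move; the robot and the scene stay as the last step left them, time stands still between calls to the robot, and variables do not carry over. Pictures are saved under pics/ and viewed, and the job is handed in when it is done.

Besides the shell and the picture viewer there is one more tool, called after "Call:" as name(argument=value, ...) on one line, values as JSON. apply_moves: Moves the arm, as the interface text tells. Its arguments: {"type":"object","properties":{"xyz":{"type":"array","items":{"type":"array","items":{"type":"number"}}},"twist":{"type":"array","items":{"type":"number"}},"claw":{"type":"array","items":{"type":"number"}}},"required":["xyz","twist","claw"]}

```bash
mkdir -p pics; ls
python3 - <<'E'
from station import r, imaging, job
import cv2,numpy as np
s=r.sense(); print(s['time_s'],s['tcp_pos'],np.round(s['ee_rot'],3).tolist(),s['gripper_width'],s['wrist_force'])
for n in ['scene','side']:
    p=imaging.capture(n); cv2.imwrite(f'pics/{n}0.png',p['pixels'][:,:,::-1]); print(n,np.round(p['mtx'],1).tolist(),np.round(p['view'],3).tolist())
E
```

```text
pics
0.0 [0.27368853 0.5611787  0.20537405] [[-0.001, -0.439, -0.899], [-0.002, -0.899, 0.439], [-1.0, 0.002, -0.0]] 0.9950251570511095 [ 0.70850788 -0.22005932 -0.02763667]
scene [[496.7, 0.0, 315.9], [0.0, 496.7, 198.0], [0.0, 0.0, 1.0]] [[-0.073, 0.997, 0.003, -0.026], [0.871, 0.065, -0.486, -0.487], [-0.485, -0.033, -0.874, 1.625], [0.0, 0.0, 0.0, 1.0]]
side [[415.0, 0.0, 308.9], [0.0, 415.0, 204.5], [0.0, 0.0, 1.0]] [[0.948, -0.316, -0.022, -0.507], [-0.192, -0.518, -0.833, 0.197], [0.252, 0.795, -0.552, 1.138], [0.0, 0.0, 0.0, 1.0]]
```

View pics/scene0.png

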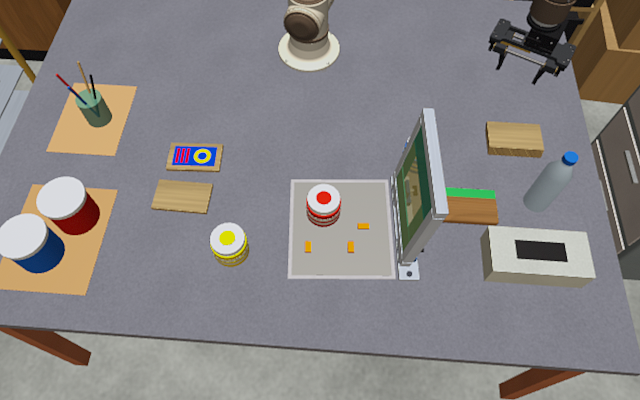

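View pics/side0.png

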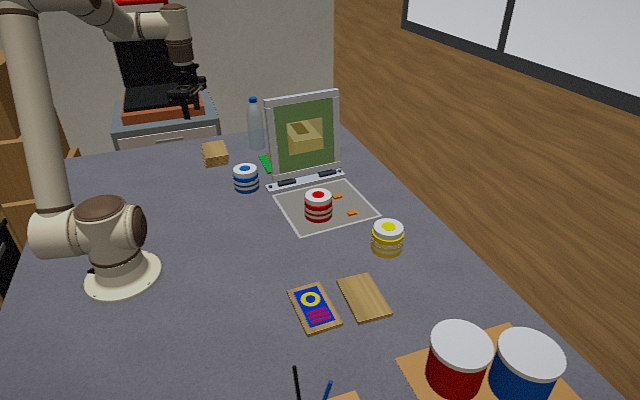

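```bash
cat > h.py <<'E'
import numpy as np,cv2
from station import r, imaging, job
def bp(p,px,z):
    px=np.atleast_2d(np.asarray(px,float)); K=p['mtx'];V=p['view']
    d=np.c_[px,np.ones(len(px))]@np.linalg.inv(K).T@V[:3,:3]
    c=-V[:3,:3].T@V[:3,3]
    t=(z-c[2])/d[:,2]
    return c+t[:,None]*d
def pj(p,X):
    X=np.atleast_2d(np.asarray(X,float)); c=X@p['view'][:3,:3].T+p['view'][:3,3]
    u=c@p['mtx'].T; return u[:,:2]/u[:,2:]
def rect(p,mask,z):
    cs,_=cv2.findContours(mask.astype(np.uint8),cv2.RETR_EXTERNAL,cv2.CHAIN_APPROX_NONE)
    c=max(cs,key=cv2.contourArea)[:,0,:]
    w=bp(p,c,z)[:,:2]
    return cv2.minAreaRect((w*1000).astype(np.float32))
E
python3 - <<'E'
from h import *
for n in ['scene','side']:
    p=imaging.capture(n)
    for q,z in [('blank_mid',.012),('printed_mid',.012),('print_face',.0135),('red_pot_mid',.04),('blue_pot_mid',.04),('yellow_pot_mid',.04),('squeegee',.02)]:
        for d in imaging.regions_of(q,p)[:2]:
            rr=rect(p,d['mask'],z)
            print(n,q,round(d['p'],2),np.round(d['centre']),np.round(bp(p,d['centre'],z)[0],3),d['mask'].sum(),np.round(rr[0],1),np.round(rr[1],1),round(rr[2],1))
    # orange stops
    hsv=cv2.cvtColor(p['pixels'],cv2.COLOR_RGB2HSV)
    m=cv2.inRange(hsv,(8,180,150),(22,255,255))
    nn,l,st,ce=cv2.connectedComponentsWithStats(m)
    for i in range(1,nn):
        if 20<st[i,4]<400:
            rr=rect(p,l==i,.008); print(n,'orange',ce[i].round(1),st[i],bp(p,ce[i],.006)[0].round(4),np.round(rr[0],1),np.round(rr[1],1),round(rr[2],1))
s=imaging.capture('scene')['pixels'][170:290,270:410]
cv2.imwrite('pics/crop.png',cv2.resize(s[:,:,::-1],None,fx=5,fy=5,interpolation=cv2.INTER_CUBIC))
E
```

```text
scene blank_mid 0.65 [181. 198.] [ 0.589 -0.296  0.012] 1749 [ 584.5 -294.5] [153.3  97.2] 89.3
scene blank_mid 0.36 [380. 221.] [0.619 0.241 0.012] 15049 [642.  136.9] [287.1 269.3] 3.9
scene printed_mid 0.92 [193. 158.] [ 0.458 -0.288  0.012] 1523 [ 455.7 -285.2] [ 96.1 151.4] 2.3
scene print_face 0.73 [192. 153.] [ 0.443 -0.294  0.014] 793 [ 453.7 -286.3] [ 64.4 119.5] 4.3
scene yellow_pot_mid 0.67 [228. 247.] [ 0.733 -0.139  0.04 ] 1367 [ 726.7 -137.9] [121.5  92.8] 33.3
scene yellow_pot_mid 0.26 [420. 192.] [0.538 0.343 0.04 ] 5809 [502.4 338. ] [490.  141.6] 3.9
scene squeegee 0.59 [470. 206.] [0.559 0.477 0.02 ] 1765 [560.1 475.7] [107.4 143.3] 0.3
scene orange [362.9 225.9] [358 223  11   6  54] [0.6324 0.1967 0.006 ] [632.1 196.8] [14.6 26.8] 4.3
scene orange [307.5 246.3] [306 241   5  11  43] [0.7014 0.0562 0.006 ] [701.2  57.4] [28.  10.2] 4.8
scene orange [350.4 246.7] [348 242   6  10  57] [0.6941 0.1662 0.006 ] [694.5 166.5] [25.4 12.9] 2.4
side blank_mid 0.94 [362. 298.] [ 0.575 -0.302  0.012] 1820 [ 577.1 -296.3] [164.9  95.7] 87.8
side printed_mid 0.89 [314. 306.] [
[... 421 characters left out ...]
7] [154.7  93.8] 86.8
side red_pot_mid 0.6 [318. 207.] [0.595 0.083 0.04 ] 826 [597.8  98.3] [199.1  87.2] 69.0
side blue_pot_mid 0.91 [245. 179.] [0.408 0.344 0.04 ] 717 [410.4 356.3] [224.6  93.1] 80.4
side blue_pot_mid 0.62 [363. 297.] [ 0.566 -0.323  0.04 ] 1754 [ 564.6 -322. ] [154.2  90.7] 88.4
side yellow_pot_mid 0.9 [387. 235.] [ 0.731 -0.127  0.04 ] 1128 [ 726.7 -131.3] [190.7  88.7] 61.0
side yellow_pot_mid 0.43 [364. 300.] [ 0.563 -0.335  0.04 ] 1741 [ 565.  -321.3] [153.8  90.2] 88.6
side orange [337.  195.5] [333 194   9   4  22] [0.6962 0.1739 0.006 ] [695. 171.] [28.1 14.6] 4.5
side orange [351.4 212.1] [347 210  10   5  25] [0.7029 0.0628 0.006 ] [702.1  60.5] [26.7 14.6] 9.3
```

View pics/crop.png

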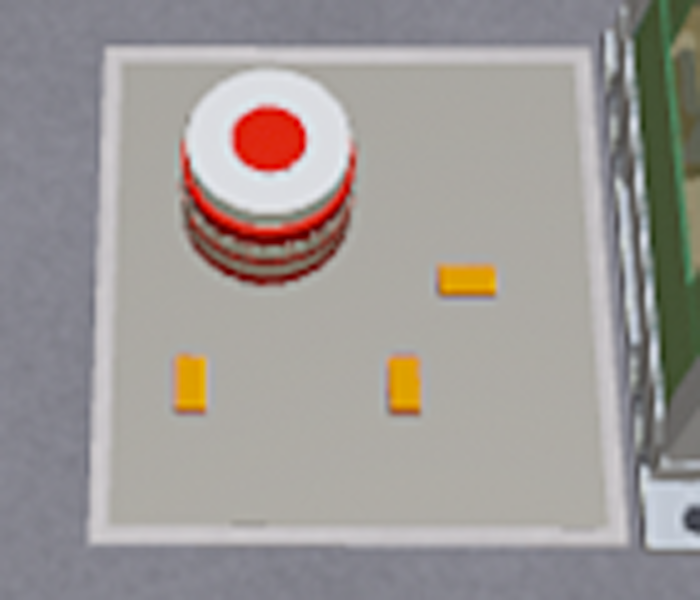

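Run:
```python
from h import *
for n in ['scene','side']:
    p=imaging.capture(n); hsv=cv2.cvtColor(p['pixels'],cv2.COLOR_RGB2HSV)
    m=cv2.inRange(hsv,(0,200,120),(6,255,255))|cv2.inRange(hsv,(174,200,120),(180,255,255))
    nn,l,st,ce=cv2.connectedComponentsWithStats(m)
    for i in range(1,nn):
        if st[i,4]>15: print(n,ce[i].round(1),st[i],bp(p,ce[i],.08)[0].round(4))
    for d in imaging.regions_of('screen_rail',p)[:2]: print(d['p'],d['centre'],d['mask'].sum())
s=imaging.capture('side')['pixels'][80:250,200:440]
cv2.imwrite('pics/crop2.png',cv2.resize(s[:,:,::-1],None,fx=3.3,fy=3.3,interpolation=cv2.INTER_CUBIC))
```

```text
scene [323.4 197.4] [317 192  14  12 136] [0.5959 0.089  0.08  ]
scene [323.9 212.9] [308 205  32  13  60] [0.64   0.0932 0.08  ]
0.85 [418.7, 191.8] 5853
side [130.2   0.4] [115   0  39   3  63] [-0.0927  5.2993  0.08  ]
side [317.9 194.1] [313 191  11   7  56] [0.598  0.0942 0.08  ]
side [319.4 204.7] [305 199  27   9  39] [0.582  0.0353 0.08  ]
side [316.5 310.6] [308 308  17   6  29] [ 0.4337 -0.3607  0.08  ]
side [318.4 314.9] [310 312  18   7  34] [ 0.4338 -0.3736  0.08  ]
side [320.5 319.2] [312 316  18   7  33] [ 0.4339 -0.3863  0.08  ]
0.96 [299.9, 131.1] 5980
0.44 [313.8, 308.3] 1897
```

View pics/crop2.png

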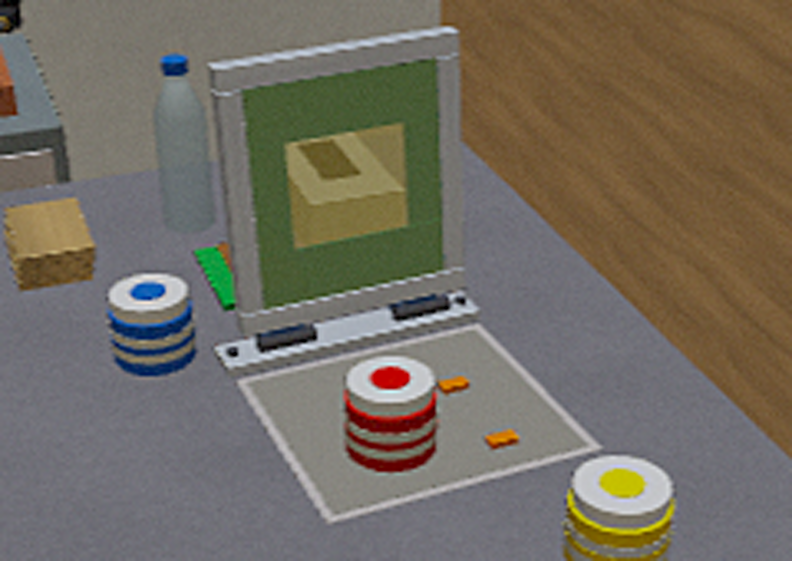

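Call:
apply_moves(xyz=[[0, 0, 0], [0, 0, 0], [0, 0, 0], [0, 0, 0], [0, 0, 0]], twist=[-7.5, -7.5, -7.5, -7.3, 0], claw=[0.7, 0.7, 0.7, 0.7, 0.7])

```text
time_s: 1.7
tcp_pos: [0.274, 0.5617, 0.2064]
ee_rot: [[0.0, 0.086, -0.996], [-0.0, -0.996, -0.086], [-1.0, 0.0, -0.0]]
wrist_force: [-0.4, 0.3, 0.3]
gripper_width: 0.715
```

Call:
apply_moves(xyz=[[0, 0.0475, -0.007], [0, 0.0475, -0.007], [0, 0.0475, -0.007], [0, 0.0475, -0.007], [0, 0.0475, -0.007], [0, 0.0475, -0.007], [0, 0.0475, -0.02], [0, 0.0475, -0.025], [0, 0.0475, -0.025], [0, 0.0475, -0.025], [0, 0, -0.04], [0, 0, -0.04]], twist=[0, 0, 0, 0, 0, 0, 0, 0, 0, 0, 0, 0], claw=[0.7, 0.7, 0.7, 0.7, 0.7, 0.7, 0.7, 0.7, 0.7, 0.7, 0.7, 0.7])

```text
time_s: 2.9
tcp_pos: [0.5193, 0.1025, 0.2089]
ee_rot: [[0.007, 0.054, -0.998], [0.005, -0.999, -0.054], [-1.0, -0.005, -0.008]]
wrist_force: [0.3, 1.1, 1.1]
gripper_width: 0.701
```

Call:
apply_moves(xyz=[[0, 0.006, -0.047], [0, 0.006, -0.047], [0, 0.006, -0.047], [0, 0, 0], [0.04, 0, 0], [0, 0, 0]], twist=[0, 0, 0, 0, 0, 0], claw=[0.7, 0.7, 0.7, 0.7, 0.7, 0.7])

```text
time_s: 3.5
tcp_pos: [0.6712, 0.0886, 0.1646]
ee_rot: [[0.005, 0.031, -0.999], [0.004, -1.0, -0.031], [-1.0, -0.004, -0.005]]
wrist_force: [-0.6, -0.4, -1.2]
gripper_width: 0.701
```

Run:
```python
from h import *
s=r.sense(); print(s['tcp_pos'],np.round(s['ee_rot'],3).tolist())
p=imaging.capture('wrist'); print(p['mtx'],p['view'].round(3).tolist()); cv2.imwrite('pics/w1.png',p['pixels'][:,:,::-1])
p=imaging.capture('scene'); cv2.imwrite('pics/s1.png',p['pixels'][:,:,::-1])
```

```text
[0.6712135  0.08855565 0.16461423] [[0.005, 0.031, -0.999], [0.004, -1.0, -0.031], [-1.0, -0.004, -0.005]]
[[309.70691629   0.         318.56524908]
 [  0.         309.70691629 197.12727269]
 [  0.           0.           1.        ]] [[0.031, -1.0, -0.003, 0.07], [-0.971, -0.03, 0.235, 0.636], [-0.235, -0.004, -0.972, 0.508], [0.0, 0.0, 0.0, 1.0]]
```

View pics/w1.png

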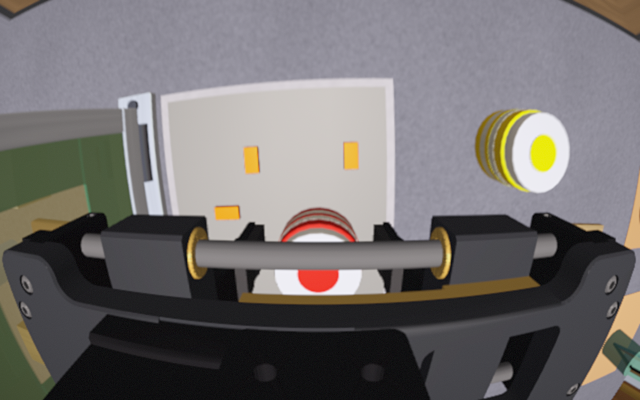

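View pics/s1.png

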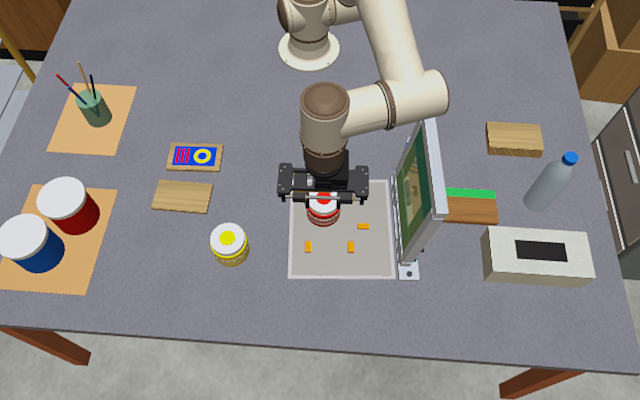

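```bash
cat >> h.py <<'E'
def fb(p,px,z):
    px=np.atleast_2d(np.asarray(px,float)); K=p['mtx'];V=p['view']
    d=(px-K[:2,2])/K[0,0]; th=np.linalg.norm(d,axis=1,keepdims=True)
    ray=np.c_[d/th*np.sin(th),np.cos(th)]@V[:3,:3]; c=-V[:3,:3].T@V[:3,3]
    return c+((z-c[2])/ray[:,2])[:,None]*ray
def stops(p):
    hsv=cv2.cvtColor(p['pixels'],cv2.COLOR_RGB2HSV)
    m=cv2.inRange(hsv,(12,180,170),(22,255,255))
    nn,l,st,ce=cv2.connectedComponentsWithStats(m); out=[]
    for i in range(1,nn):
        if 60<st[i,4]<2500: out.append((ce[i].round(1),st[i],fb(p,ce[i],.006)[0].round(4)))
    return out
E
python3 - <<'E'
from h import *
p=imaging.capture('wrist')
for o in stops(p): print(o)
E
```

```text
(array([350. , 161.2]), array([344, 149,  13,  25, 269], dtype=int32), array([0.7011, 0.0569, 0.006 ]))
(array([253.7, 165.1]), array([247, 153,  14,  25, 279], dtype=int32), array([0.6933, 0.1666, 0.006 ]))
(array([229.4, 216.1]), array([218, 211,  24,  12, 254], dtype=int32), array([0.631 , 0.1976, 0.006 ]))
```

Call:
apply_moves(xyz=[[0.04, -0.002, 0], [0.04, 0, 0], [0.035, 0, 0], [0.017, 0, 0], [0, 0, 0]], twist=[-1, 0, 0, 0, 0], claw=[0.7, 0.7, 0.7, 0.7, 0.7])

```text
time_s: 4.15
tcp_pos: [0.6879, 0.0965, 0.0579]
ee_rot: [[0.052, 0.055, -0.997], [0.014, -0.998, -0.054], [-0.999, -0.011, -0.053]]
wrist_force: [-0.3, -0.0, 0.2]
gripper_width: 0.701
```

Call:
apply_moves(xyz=[[0, 0, 0], [0, 0, 0]], twist=[0, 0], claw=[0.7, 0.7])

```text
time_s: 4.35
tcp_pos: [0.6902, 0.0976, 0.0634]
ee_rot: [[0.06, 0.056, -0.997], [0.015, -0.998, -0.055], [-0.998, -0.012, -0.061]]
wrist_force: [-0.2, -0.3, 0.2]
gripper_width: 0.698
```

Call:
apply_moves(xyz=[[0.01, 0, 0.005], [0.01, 0, 0.005], [0.01, 0, 0.005], [0, 0, 0]], twist=[0, 0, 0, 0], claw=[0.7, 0.7, 0.7, 0.7])

```text
time_s: 4.75
tcp_pos: [0.6782, 0.0977, 0.0356]
ee_rot: [[0.068, 0.055, -0.996], [0.018, -0.998, -0.054], [-0.998, -0.015, -0.069]]
wrist_force: [-1.8, 0.0, -0.5]
gripper_width: 0.7
```

Call:
apply_moves(xyz=[[-0.001, 0.004, 0.012], [-0.001, 0, 0.012], [-0.001, 0, 0.012], [-0.001, 0, 0.012], [-0.001, 0, 0.012]], twist=[0, 0, 0, 0, 0], claw=[0.7, 0.7, 0.7, 0.7, 0.7])

```text
time_s: 5.25
tcp_pos: [0.6221, 0.0909, 0.0359]
ee_rot: [[0.078, 0.058, -0.995], [0.019, -0.998, -0.057], [-0.997, -0.015, -0.079]]
wrist_force: [4.4, 0.2, -0.1]
gripper_width: 0.699
```

Run:
```python
from h import *
p=imaging.capture('scene'); c=p['pixels'][130:280,230:430]; cv2.imwrite('pics/s2.png',cv2.resize(c[:,:,::-1],None,fx=4,fy=4))
```

```text
(no output)
```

View pics/s2.png

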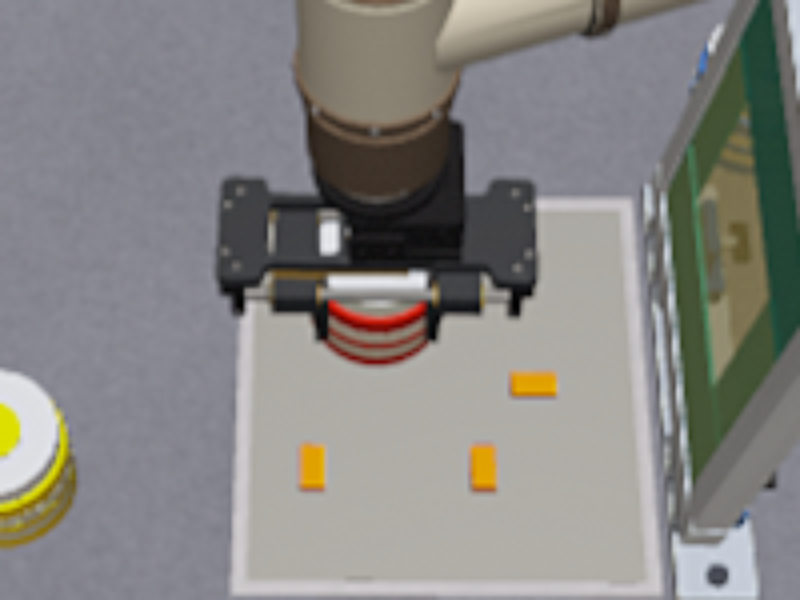

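Call:
apply_moves(xyz=[[-0.001, 0, 0.014], [-0.001, 0, 0.014], [-0.001, 0, 0.014], [-0.001, 0, 0.014], [-0.001, 0, 0.014], [-0.001, 0, 0.014], [-0.001, 0, 0.014], [-0.001, 0, 0.014]], twist=[0, 0, 0, 0, 0, 0, 0, 0], claw=[0.7, 0.7, 0.7, 0.7, 0.7, 0.7, 0.7, 0.7])

```text
time_s: 6.1
tcp_pos: [0.5321, 0.093, 0.0425]
ee_rot: [[0.129, 0.072, -0.989], [0.035, -0.997, -0.068], [-0.991, -0.026, -0.131]]
wrist_force: [4.2, 0.3, 0.7]
gripper_width: 0.7
```

Run:
```python
from h import *
s=r.sense(); print(s['joints'],s['joint_velocities'],s['effort'],s['tcp_pos'],s['wrist_force'],s['moment'])
```

```text
[ 28.17292283  21.03192213 -30.76782488   3.36234659 -30.75295135
  63.10176307] [  6.91461569 -10.39688832 -19.03105508   4.04935504  12.71063884
  -9.18417135] [ -0.09806684 -31.0479784   10.53830534   1.59504991  -1.11855771
   0.0428307 ] [0.53208913 0.09304188 0.04252394] [4.15589618 0.34326145 0.70804881] [-0.23060871 -1.32231332  0.05666552]
```

Call:
apply_moves(xyz=[[0, 0, 0], [0, 0, 0], [0, 0, 0], [0, 0, 0]], twist=[0, 0, 0, 0], claw=[0.7, 0.7, 0.7, 0.7])

```text
time_s: 6.5
tcp_pos: [0.5327, 0.0932, 0.0426]
ee_rot: [[0.128, 0.073, -0.989], [0.034, -0.997, -0.069], [-0.991, -0.025, -0.131]]
wrist_force: [0.2, 0.3, 0.8]
gripper_width: 0.7
```

Run:
```python
from h import *
s=r.sense(); print(s['joints'],s['joint_velocities'],s['effort'],s['tcp_pos'],s['ee_rot'])
```

```text
[ 28.17137516  21.08324411 -30.65284462   3.37768621 -30.86439521
  63.15051942] [-0.1541619   0.42283529  0.45069533 -0.09897952 -0.37357399  0.03911   ] [ 3.27236031e-02 -3.23297703e+01  1.27017653e+01  2.69504495e+00
  2.52039917e-01 -5.38990818e-03] [0.53265802 0.09324767 0.04263445] [[ 0.12841747  0.0732871  -0.98900857]
 [ 0.03448743 -0.99699256 -0.06940072]
 [-0.99112036 -0.0251961  -0.13055875]]
```

Call:
apply_moves(xyz=[[0, 0, 0.008], [0, 0, 0.008], [-0.001, 0, 0.008], [-0.001, 0, 0.008], [-0.001, 0, 0.008], [-0.001, 0, 0.008], [-0.001, 0, 0.008], [-0.001, 0, 0.008], [-0.001, 0, 0.008]], twist=[0, 0, 0, 0, 0, 0, 0, 0, 0], claw=[0.7, 0.7, 0.7, 0.7, 0.7, 0.7, 0.7, 0.7, 0.7])

```text
time_s: 7.4
tcp_pos: [0.4746, 0.0951, 0.0452]
ee_rot: [[0.162, 0.082, -0.983], [0.049, -0.996, -0.075], [-0.986, -0.036, -0.165]]
wrist_force: [5.1, 1.5, -0.2]
gripper_width: 0.698
```

Run:
```python
from h import *
p=imaging.capture('scene'); c=p['pixels'][100:280,200:440]; cv2.imwrite('pics/s3.png',cv2.resize(c[:,:,::-1],None,fx=3.3,fy=3.3))
print(r.sense()['joints'])
```

```text
[ 32.35749422  15.47632353 -41.05556286   6.23293852 -24.34698875
  56.63492024]
```

View pics/s3.png

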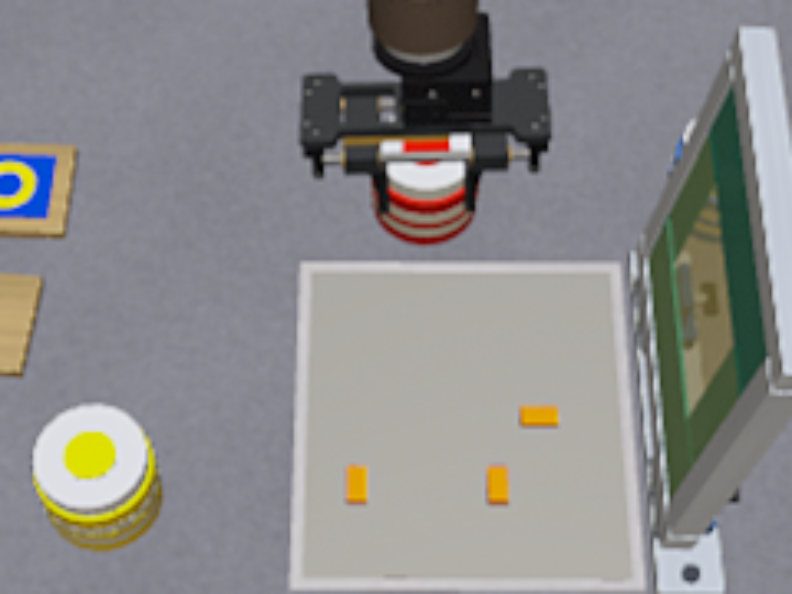

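Call:
apply_moves(xyz=[[-0.001, -0.001, 0.008], [-0.001, 0, 0.008], [-0.001, 0, 0.008], [0, 0, -0.006], [0, 0, -0.012], [0, 0, -0.015], [0, 0, -0.015]], twist=[0, 0, 0, 0, 0, 0, 0], claw=[0.7, 0.7, 0.7, 0.7, 0.7, 0.7, 0.7])

```text
time_s: 8.15
tcp_pos: [0.4909, 0.0942, 0.0496]
ee_rot: [[0.149, 0.08, -0.986], [0.042, -0.996, -0.075], [-0.988, -0.031, -0.151]]
wrist_force: [-0.4, 0.4, 0.2]
gripper_width: 0.7
```

Call:
apply_moves(xyz=[[-0.04, 0, -0.012], [-0.04, 0, -0.012], [-0.04, 0, -0.012], [-0.04, 0, -0.012], [0, 0, 0]], twist=[0, 0, 0, 0, 0], claw=[0.7, 0.7, 0.7, 0.7, 0.7])

```text
time_s: 8.65
tcp_pos: [0.5166, 0.0884, 0.2166]
ee_rot: [[0.13, 0.076, -0.989], [0.034, -0.997, -0.072], [-0.991, -0.025, -0.132]]
wrist_force: [-0.3, -0.4, -0.3]
gripper_width: 0.699
```

Call:
apply_moves(xyz=[[0.005, 0, -0.04], [0.005, 0, -0.04], [0.005, 0, -0.04], [0.005, 0, -0.04], [0, 0, 0]], twist=[0, 0, 0, 0, 0], claw=[0.7, 0.7, 0.7, 0.7, 0.7])

```text
time_s: 9.15
tcp_pos: [0.6791, 0.0979, 0.2114]
ee_rot: [[0.113, 0.073, -0.991], [0.034, -0.997, -0.07], [-0.993, -0.025, -0.115]]
wrist_force: [-1.6, -0.1, -1.3]
gripper_width: 0.699
```

Call:
apply_moves(xyz=[[-0.002, 0.044, 0.0125], [-0.002, 0.044, 0.0125], [-0.003, 0.044, 0.0125], [-0.003, 0.044, 0.0125], [-0.003, 0.044, 0.0125], [-0.003, 0.044, 0.0125], [-0.003, 0.044, 0.0125], [-0.003, 0.044, 0.0125], [-0.003, 0.044, 0.0125], [-0.003, 0.044, 0.0125], [0, 0, 0]], twist=[0, 0, 0, 0, 0, 0, 0, 0, 0, 0, 0], claw=[0.3, 0.3, 0.3, 0.3, 0.3, 0.3, 0.3, 0.3, 0.3, 0.3, 0.3])

```text
time_s: 10.25
tcp_pos: [0.5705, -0.3649, 0.1965]
ee_rot: [[0.072, 0.074, -0.995], [0.046, -0.996, -0.071], [-0.996, -0.04, -0.076]]
wrist_force: [-0.6, 1.6, -1.1]
gripper_width: 0.301
```

Call:
apply_moves(xyz=[[0, 0, 0], [0, 0, 0], [0, 0, 0], [0, 0, 0], [0, 0, 0], [0, 0, 0], [0, 0, 0], [0, 0, 0], [0, 0, 0], [0, 0, 0], [0, 0, 0]], twist=[8.5, 8.5, 8.5, 8.5, 8.5, 8.5, 8.5, 8.5, 8.5, 8.5, 4], claw=[0.3, 0.3, 0.3, 0.3, 0.3, 0.3, 0.3, 0.3, 0.3, 0.3, 0.3])

```text
time_s: 11.35
tcp_pos: [0.5592, -0.3573, 0.183]
ee_rot: [[0.043, -0.996, -0.074], [0.071, -0.07, 0.995], [-0.997, -0.048, 0.068]]
wrist_force: [-0.2, -0.3, 0.4]
gripper_width: 0.299
```

Run:
```python
from h import *
s=r.sense(); print(s['time_s'],s['tcp_pos'],np.round(s['ee_rot'],3).tolist(),s['joints'].round(1))
p=imaging.capture('scene'); cv2.imwrite('pics/s4.png',p['pixels'][:,:,::-1])
p=imaging.capture('wrist'); cv2.imwrite('pics/w4.png',p['pixels'][:,:,::-1]); np.savez('w4.npz',**{k:p[k] for k in('mtx','view','pixels')})
```

```text
11.35 [ 0.55921937 -0.35726132  0.18299885] [[0.043, -0.996, -0.074], [0.071, -0.07, 0.995], [-0.997, -0.048, 0.068]] [-21.   26.8   6.4  -5.  -68.8  26.9]
```

View pics/s4.png

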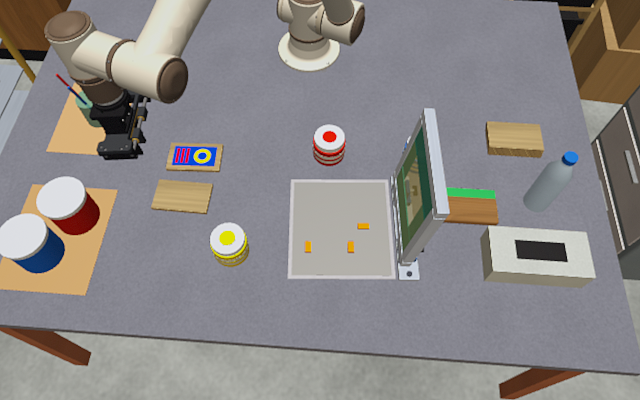

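View pics/w4.png

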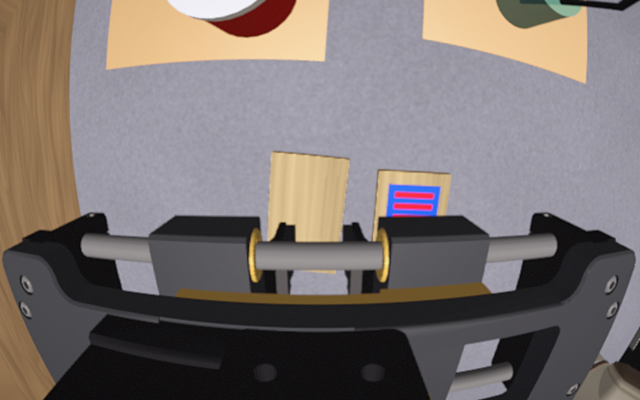

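Run:
```python
from h import *
p=dict(np.load('w4.npz'))
print(fb(p,[[272,152],[349,159],[378,170],[450,174]],.012).round(4))
p=imaging.capture('scene')
for px in [(157,179),(213,184),(209,212),(151,208),(172,143),(222,145),(219,171),(166,168)]: print(px,bp(p,px,.012)[0].round(4))
hsv=cv2.cvtColor(p['pixels'],cv2.COLOR_RGB2HSV)
m=cv2.inRange(hsv,(0,200,120),(6,255,255))
nn,l,st,ce=cv2.connectedComponentsWithStats(m)
for i in range(1,nn):
    if st[i,4]>15: print(ce[i].round(1),st[i],bp(p,ce[i],.08)[0].round(4))
c=p['pixels'][120:240,100:260]; cv2.imwrite('pics/c4.png',cv2.resize(c[:,:,::-1],None,fx=5,fy=5,interpolation=cv2.INTER_CUBIC))
print(pj(p,[[.45,-.60,0],[.58,-.45,0]]))
```

```text
[[ 0.6215 -0.3708  0.012 ]
 [ 0.5334 -0.3693  0.012 ]
 [ 0.4989 -0.3595  0.012 ]
 [ 0.4101 -0.3633  0.012 ]]
(157, 179) [ 0.5342 -0.3734  0.012 ]
(213, 184) [ 0.5385 -0.2169  0.012 ]
(209, 212) [ 0.6249 -0.2124  0.012 ]
(151, 208) [ 0.6245 -0.3687  0.012 ]
(172, 143) [ 0.4117 -0.3581  0.012 ]
(222, 145) [ 0.4078 -0.2138  0.012 ]
(219, 171) [ 0.4956 -0.2075  0.012 ]
(166, 168) [ 0.4969 -0.3566  0.012 ]
[329.1 136.4] [323 132  13  10 104] [0.4041 0.0919 0.08  ]
[328.9 150.3] [314 143  31  12  58] [0.45  0.094 0.08 ]
[[ 87.03152898 151.11895398]
 [126.75602591 193.75370864]]
```

View pics/c4.png

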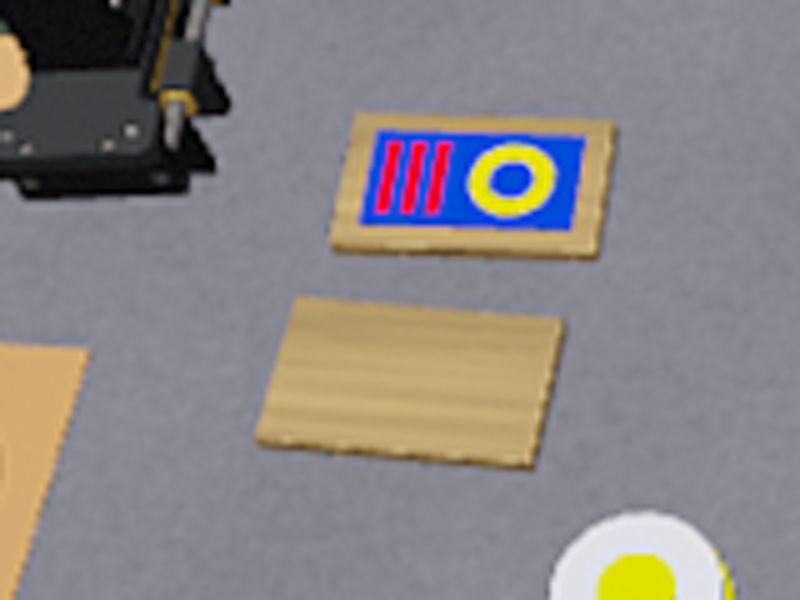

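Call:
apply_moves(xyz=[[0.01, -0.004, -0.025], [0.015, -0.003, -0.025], [0.025, 0, -0.002], [0.025, 0, -0.002], [0.025, 0, -0.002], [0, 0, 0]], twist=[0, 0, 0, 0, 0, 0], claw=[0.5, 0.5, 0.5, 0.5, 0.5, 0.5])

```text
time_s: 12.1
tcp_pos: [0.5754, -0.4055, 0.0767]
ee_rot: [[0.042, -0.995, -0.092], [0.073, -0.088, 0.993], [-0.996, -0.049, 0.069]]
wrist_force: [-0.3, 0.1, -0.7]
gripper_width: 0.498
```

Call:
apply_moves(xyz=[[0.02, 0.002, -0.001], [0.02, 0.001, -0.001], [0.01, 0, 0], [0, 0, 0]], twist=[2, 2, 0, 0], claw=[0.5, 0.5, 0.5, 0.5])

```text
time_s: 12.5
tcp_pos: [0.5764, -0.4048, 0.0293]
ee_rot: [[0.045, -0.999, -0.027], [0.071, -0.023, 0.997], [-0.996, -0.047, 0.07]]
wrist_force: [0.1, 0.3, 0.3]
gripper_width: 0.504
```

Run:
```python
from h import *
p=imaging.capture('wrist'); cv2.imwrite('pics/w5.png',p['pixels'][:,:,::-1])
s=r.sense(); print(s['tcp_pos'],np.round(s['ee_rot'],3).tolist())
p=imaging.capture('side'); c=p['pixels'][200:360,230:470]; cv2.imwrite('pics/d5.png',cv2.resize(c[:,:,::-1],None,fx=3,fy=3,interpolation=cv2.INTER_CUBIC))
```

```text
[ 0.57705315 -0.40527637  0.0304134 ] [[0.047, -0.999, -0.027], [0.07, -0.023, 0.997], [-0.996, -0.049, 0.068]]
```

View pics/d5.png

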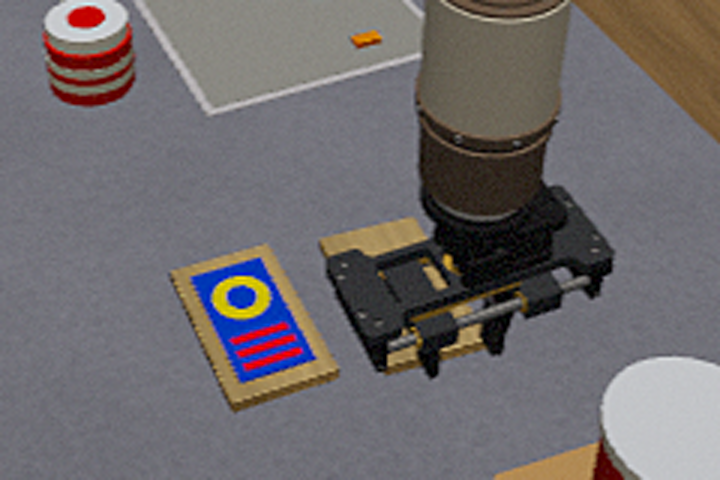

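Call:
apply_moves(xyz=[[0.006, 0.004, 0], [0.006, 0.002, 0], [0, 0, 0], [0.001, 0, 0.01], [0.001, 0, 0.015], [0.001, 0, 0.015], [0.001, 0, 0.015]], twist=[0, 0, 0, 0, 0, 0, 0], claw=[0.5, 0.5, 0.5, 0.5, 0.5, 0.5, 0.5])

```text
time_s: 13.3
tcp_pos: [0.5717, -0.348, 0.0216]
ee_rot: [[0.054, -0.998, -0.027], [0.065, -0.023, 0.998], [-0.996, -0.056, 0.064]]
wrist_force: [0.2, 0.4, 0.4]
gripper_width: 0.502
```

Call:
apply_moves(xyz=[[0.003, 0, 0.02], [0.002, 0, 0.02], [0.0015, 0, 0.02], [0.0015, 0, 0.02], [0.0015, 0, 0.02], [0.0015, 0, 0.02]], twist=[0, 0, 0, 0, 0, 0], claw=[0.5, 0.5, 0.5, 0.5, 0.5, 0.5])

```text
time_s: 13.9
tcp_pos: [0.5685, -0.2152, 0.0199]
ee_rot: [[0.056, -0.998, -0.032], [0.066, -0.028, 0.997], [-0.996, -0.058, 0.064]]
wrist_force: [0.6, -0.2, 0.3]
gripper_width: 0.501
```

Run:
```python
from h import *
p=imaging.capture('scene'); c=p['pixels'][100:280,130:370]; cv2.imwrite('pics/s6.png',cv2.resize(c[:,:,::-1],None,fx=3.3,fy=3.3,interpolation=cv2.INTER_CUBIC))
```

```text
(no output)
```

View pics/s6.png

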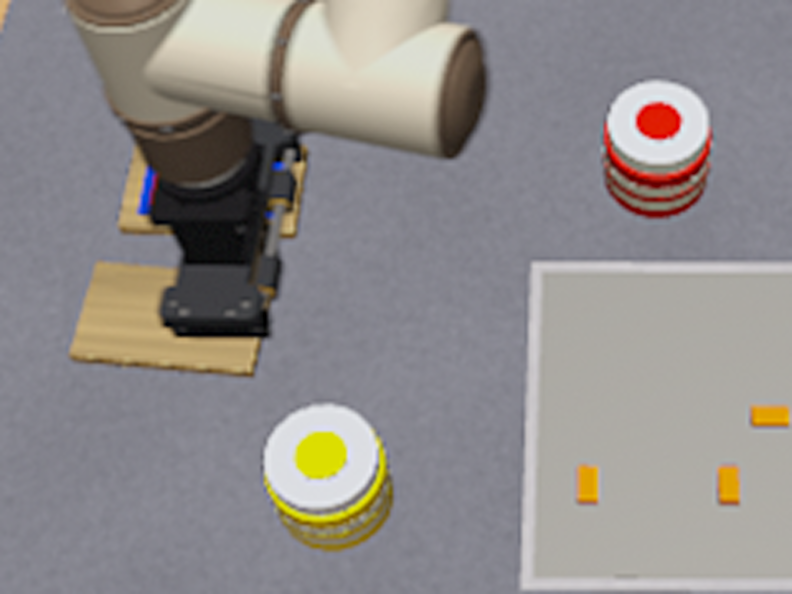

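Run:
```python
from h import *
s=r.sense(); print(s['tcp_pos'],s['wrist_force'])
p=imaging.capture('scene'); print(pj(p,[[.568,-.215,.006],[.568,-.215,.1],[.568,-.14,.012]]))
p=imaging.capture('side');print(pj(p,[[.568,-.215,.006]])); c=p['pixels'][180:360,230:470]; cv2.imwrite('pics/d6.png',cv2.resize(c[:,:,::-1],None,fx=3.3,fy=3.3,interpolation=cv2.INTER_CUBIC))
p=imaging.capture('wrist'); cv2.imwrite('pics/w6.png',p['pixels'][:,:,::-1])
```

```text
[ 0.56799143 -0.21242469  0.01993127] [-1.31309257  1.98461956 -0.91449011]
[[212.18874505 194.46989497]
 [205.585908   176.35216944]
 [239.23964637 195.18538387]]
[[346.23027431 277.49325885]]
```

View pics/d6.png

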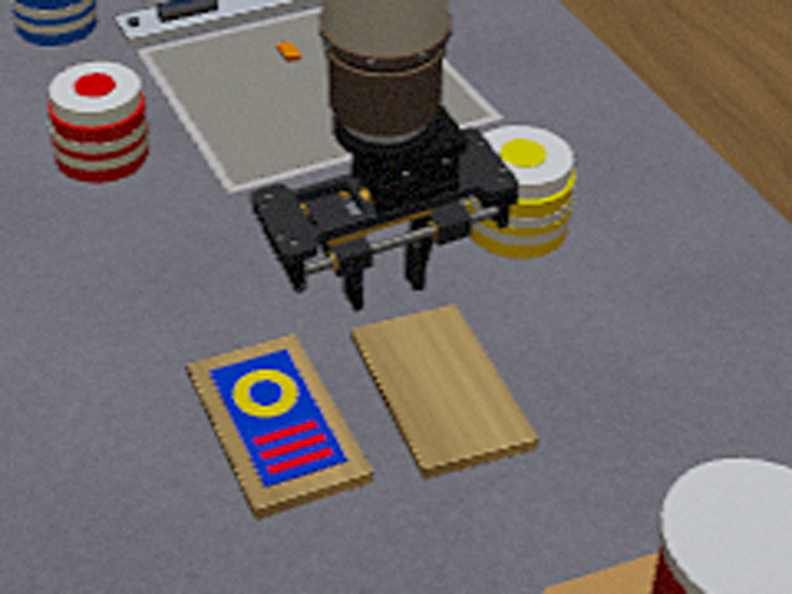

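View pics/w6.png

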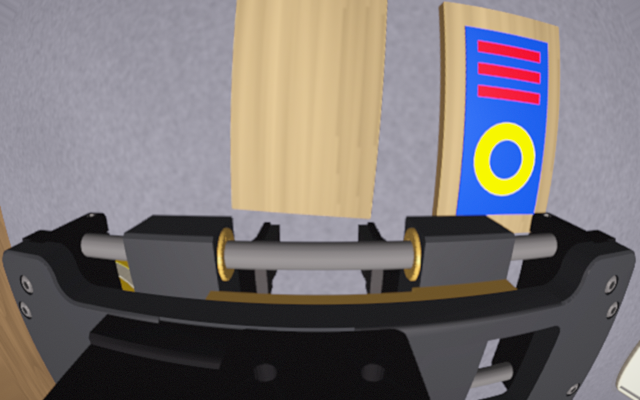

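Call:
apply_moves(xyz=[[0.001, 0.002, 0.015], [0.001, 0, 0.012], [0, 0, 0], [0.004, 0, 0], [0.004, 0, 0], [0, 0, 0]], twist=[0, 0, 0, 0, 0, 0], claw=[0.5, 0.5, 0.5, 0.5, 0.5, 0.5])

```text
time_s: 14.7
tcp_pos: [0.5664, -0.1879, 0.0111]
ee_rot: [[0.057, -0.998, -0.031], [0.065, -0.027, 0.998], [-0.996, -0.059, 0.063]]
wrist_force: [-0.3, -0.6, 0.1]
gripper_width: 0.5
```

Call:
apply_moves(xyz=[[0.003, 0, 0], [0.003, 0, 0], [0, 0, 0]], twist=[0, 0, 0], claw=[0.5, 0.5, 0.5])

```text
time_s: 15.0
tcp_pos: [0.5666, -0.1883, 0.0041]
ee_rot: [[0.056, -0.998, -0.03], [0.065, -0.026, 0.998], [-0.996, -0.058, 0.063]]
wrist_force: [-0.7, 0.3, -0.2]
gripper_width: 0.5
```

Run:
```python
from h import *
s=r.sense(); print(s['tcp_pos'],s['wrist_force'])
p=imaging.capture('side');c=p['pixels'][220:300,310:390]; cv2.imwrite('pics/d7.png',cv2.resize(c[:,:,::-1],None,fx=7,fy=7,interpolation=cv2.INTER_CUBIC))
t=s['tcp_pos'];R=s['ee_rot']
for k in (0,.014): print(pj(p,[t+R@[k,y,0] for y in(-.029,.029)]))
```

```text
[ 0.56662014 -0.18831144  0.00405254] [-0.71459122  0.32245058 -0.18944671]
[[351.65981361 268.58684874]
 [332.08985065 274.82438486]]
[[351.61591605 272.09404431]
 [332.19464989 278.32724671]]
```

View pics/d7.png

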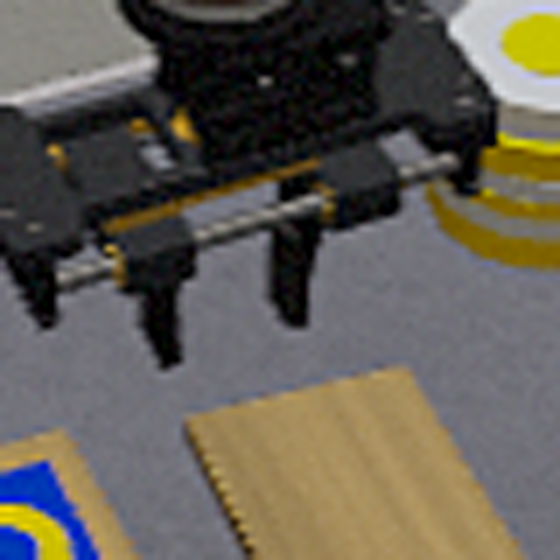

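Call:
apply_moves(xyz=[[0.003, 0, 0], [0.003, 0, 0], [0, 0, 0]], twist=[0, 0, 0], claw=[0.5, 0.5, 0.5])

```text
time_s: 15.35
tcp_pos: [0.5672, -0.1881, -0.0021]
ee_rot: [[0.057, -0.998, -0.03], [0.065, -0.026, 0.998], [-0.996, -0.059, 0.063]]
wrist_force: [-0.4, 0.2, -0.1]
gripper_width: 0.499
```

Call:
apply_moves(xyz=[[0.003, 0, 0], [0, 0, 0]], twist=[0, 0], claw=[0.5, 0.5])

```text
time_s: 15.55
tcp_pos: [0.5674, -0.1878, -0.0054]
ee_rot: [[0.057, -0.998, -0.03], [0.065, -0.026, 0.998], [-0.996, -0.059, 0.063]]
wrist_force: [-0.5, 0.1, 0.2]
gripper_width: 0.498
```

Call:
apply_moves(xyz=[[0.003, 0, 0], [0, 0, 0]], twist=[0, 0], claw=[0.5, 0.5])

```text
time_s: 15.75
tcp_pos: [0.5676, -0.1876, -0.0085]
ee_rot: [[0.057, -0.998, -0.03], [0.065, -0.026, 0.998], [-0.996, -0.059, 0.063]]
wrist_force: [0.4, 0.5, 0.1]
gripper_width: 0.501
```

Run:
```python
from h import *
s=r.sense(); print(s['tcp_pos'],s['wrist_force'],s['joints'])
p=imaging.capture('side');c=p['pixels'][220:300,310:390]; cv2.imwrite('pics/d8.png',cv2.resize(c[:,:,::-1],None,fx=7,fy=7,interpolation=cv2.INTER_CUBIC))
```

```text
[ 0.56764946 -0.18761749 -0.00854546] [0.4283697  0.46029624 0.07145929] [ -5.09826625  31.93534404 -16.4687933   -6.35440869 -38.83417873
  11.5508413 ]
```

View pics/d8.png

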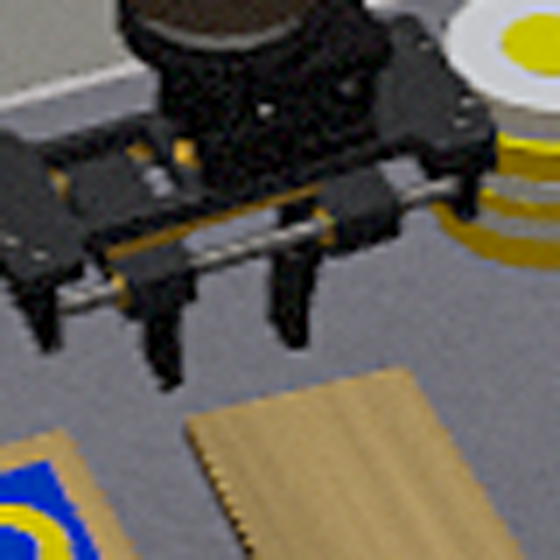

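Call:
apply_moves(xyz=[[0.002, 0, 0], [0, 0, 0]], twist=[0, 0], claw=[0.5, 0.5])

```text
time_s: 16.0
tcp_pos: [0.5682, -0.1876, -0.0103]
ee_rot: [[0.058, -0.998, -0.03], [0.064, -0.026, 0.998], [-0.996, -0.06, 0.063]]
wrist_force: [0.4, 0.4, 0.8]
gripper_width: 0.498
```

Call:
apply_moves(xyz=[[0.002, 0, 0], [0, 0, 0]], twist=[0, 0], claw=[0.5, 0.5])

```text
time_s: 16.2
tcp_pos: [0.5683, -0.1874, -0.0124]
ee_rot: [[0.058, -0.998, -0.03], [0.064, -0.026, 0.998], [-0.996, -0.06, 0.063]]
wrist_force: [-0.3, -0.8, -0.2]
gripper_width: 0.5
```

Call:
apply_moves(xyz=[[0.002, 0, 0], [0, 0, 0]], twist=[0, 0], claw=[0.5, 0.5])

```text
time_s: 16.4
tcp_pos: [0.5689, -0.1875, -0.0135]
ee_rot: [[0.059, -0.998, -0.031], [0.064, -0.027, 0.998], [-0.996, -0.06, 0.062]]
wrist_force: [-1.3, -0.5, 1.0]
gripper_width: 0.496
```

Call:
apply_moves(xyz=[[0.002, 0, 0], [0, 0, 0]], twist=[0, 0], claw=[0.5, 0.5])

```text
time_s: 16.6
tcp_pos: [0.5689, -0.1875, -0.0134]
ee_rot: [[0.058, -0.998, -0.032], [0.064, -0.028, 0.998], [-0.996, -0.06, 0.062]]
wrist_force: [0.4, -0.8, -0.1]
gripper_width: 0.5
```

Call:
apply_moves(xyz=[[-0.02, 0, 0], [-0.015, 0, 0], [-0.001, -0.001, -0.03], [-0.002, -0.001, -0.04], [-0.002, -0.001, -0.04], [-0.002, -0.001, -0.04], [-0.002, -0.001, -0.04], [0, 0, -0.02], [0, 0, 0], [0, 0, 0]], twist=[0, 0, 0, 0, 0, 0, 0, 0, 0, 0], claw=[0.5, 0.5, 0.5, 0.5, 0.5, 0.5, 0.5, 0.5, 0.5, 0.5])

```text
time_s: 17.6
tcp_pos: [0.5788, -0.4065, 0.0155]
ee_rot: [[0.059, -0.998, -0.034], [0.064, -0.03, 0.997], [-0.996, -0.061, 0.062]]
wrist_force: [0.7, 0.6, 0.9]
gripper_width: 0.504
```

Run:
```python
from h import *
s=r.sense(); t=s['tcp_pos'];R=s['ee_rot'];print(t,R.round(3).tolist())
p=imaging.capture('side');c=p['pixels'][260:360,320:440]; cv2.imwrite('pics/d9.png',cv2.resize(c[:,:,::-1],None,fx=6,fy=6,interpolation=cv2.INTER_CUBIC))
for k in (.014,-.015): print(pj(p,[t+R@[k,y,0] for y in(-.029,.029)]))
p=imaging.capture('scene');c=p['pixels'][140:240,90:250]; cv2.imwrite('pics/s9.png',cv2.resize(c[:,:,::-1],None,fx=5,fy=5,interpolation=cv2.INTER_CUBIC))
for k in (.014,-.015): print(pj(p,[t+R@[k,y,0] for y in(-.029,.029)]))
```

```text
[ 0.57883173 -0.40648531  0.01553384] [[0.059, -0.998, -0.034], [0.064, -0.03, 0.997], [-0.996, -0.061, 0.062]]
[[393.85853069 327.72009123]
 [371.50931301 336.04671545]]
[[394.72782382 320.0821715 ]
 [371.96525543 328.4530894 ]]
[[140.13215775 203.41740495]
 [145.03335707 185.62183174]]
[[136.26025584 197.60809463]
 [141.33975407 179.62554058]]
```

View pics/d9.png

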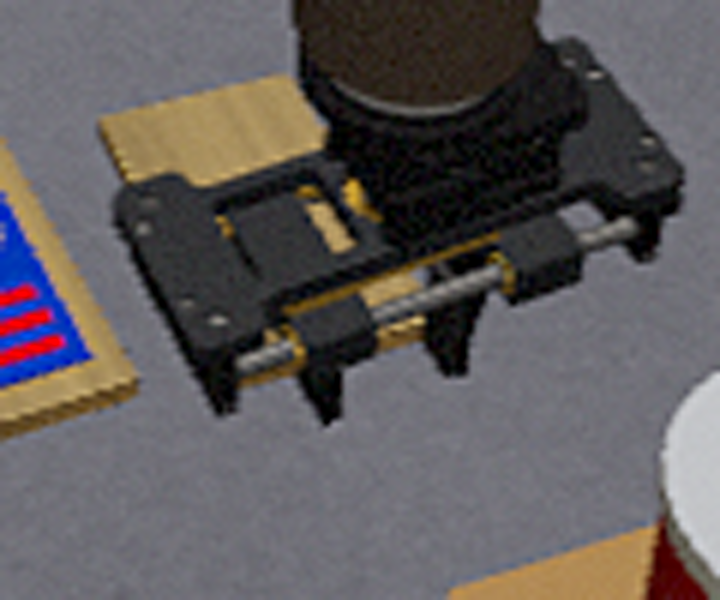

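View pics/s9.png

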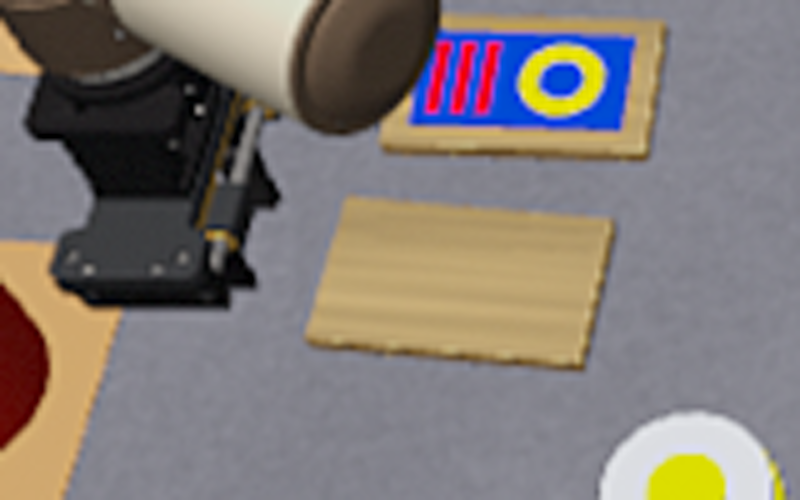

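Call:
apply_moves(xyz=[[0.01, 0.005, 0], [0.008, 0.004, 0], [0.006, 0, 0], [0, 0, 0]], twist=[0, 0, 0, 0], claw=[0.5, 0.5, 0.5, 0.5])

```text
time_s: 18.1
tcp_pos: [0.571, -0.4, -0.0105]
ee_rot: [[0.057, -0.998, -0.04], [0.066, -0.036, 0.997], [-0.996, -0.06, 0.063]]
wrist_force: [-0.3, 0.2, -0.5]
gripper_width: 0.498
```

Call:
apply_moves(xyz=[[0.001, 0, 0.014], [0.001, -0.0005, 0.014], [0.001, -0.0005, 0.014], [0.001, -0.0005, 0.014], [0.001, -0.0005, 0.014]], twist=[1, 0, 0, 0, 0], claw=[0.5, 0.5, 0.5, 0.5, 0.5])

```text
time_s: 18.6
tcp_pos: [0.5721, -0.3273, -0.0112]
ee_rot: [[0.058, -0.998, -0.022], [0.064, -0.018, 0.998], [-0.996, -0.06, 0.063]]
wrist_force: [0.1, 0.1, -0.7]
gripper_width: 0.501
```

```bash
cat >> h.py <<'E'
def look(n,f,x0,x1,y0,y1,s):
    p=imaging.capture(n); c=p['pixels'][y0:y1,x0:x1]; cv2.imwrite(f,cv2.resize(c[:,:,::-1],None,fx=s,fy=s,interpolation=cv2.INTER_CUBIC)); return p
E
python3 - <<'E'
from h import *
look('side','pics/d10.png',270,440,240,360,4.5)
E
```

```text
(no output)
```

View pics/d10.png

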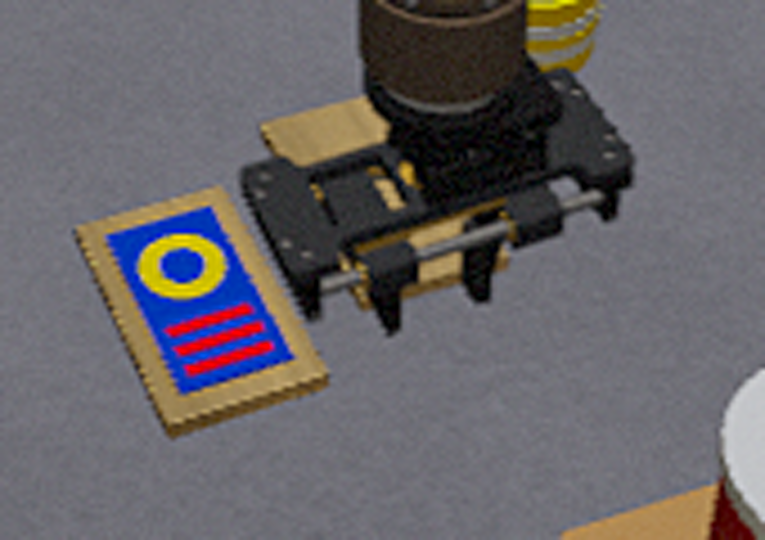

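Call:
apply_moves(xyz=[[0.001, -0.0005, 0.016], [0.001, -0.0005, 0.016], [0.001, -0.0005, 0.016], [0.001, -0.0005, 0.016], [0.001, -0.0005, 0.016], [0.001, -0.0005, 0.016], [0.001, -0.0005, 0.016], [0.001, -0.0005, 0.016]], twist=[0, 0, 0, 0, 0, 0, 0, 0], claw=[0.5, 0.5, 0.5, 0.5, 0.5, 0.5, 0.5, 0.5])

```text
time_s: 19.45
tcp_pos: [0.5734, -0.1861, -0.0103]
ee_rot: [[0.058, -0.998, -0.024], [0.065, -0.02, 0.998], [-0.996, -0.06, 0.063]]
wrist_force: [0.3, -0.9, -1.2]
gripper_width: 0.495
```

Run:
```python
from h import *
look('scene','pics/s11.png',130,370,110,290,3.3)
```

```text
(no output)
```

View pics/s11.png

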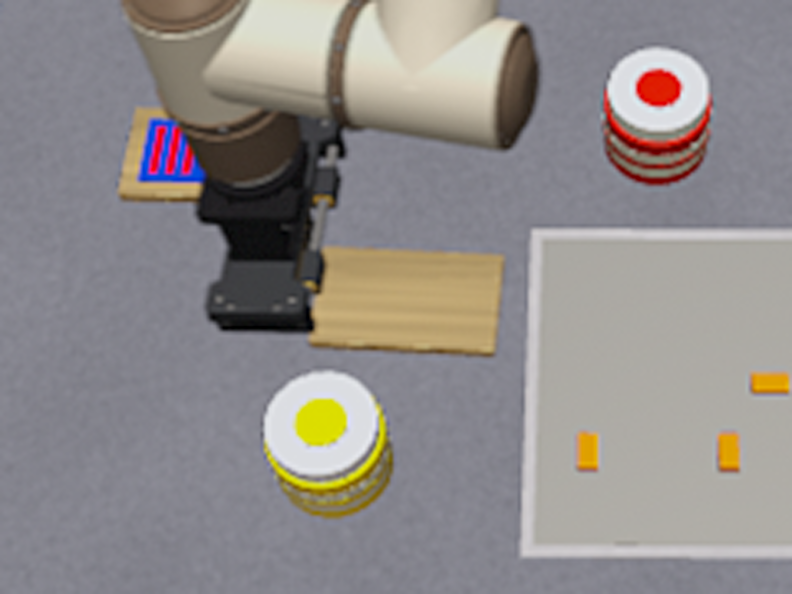

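Call:
apply_moves(xyz=[[0.001, -0.0005, 0.016], [0.001, -0.0005, 0.016], [0.001, -0.0005, 0.016], [0.001, -0.0005, 0.016], [0.001, -0.0005, 0.016], [0.001, -0.0005, 0.016], [0.001, -0.0005, 0.016], [0.001, -0.0005, 0.016], [0.001, -0.0005, 0.016], [0, 0, 0.008]], twist=[-0.3, -0.3, -0.3, -0.3, -0.3, -0.3, -0.3, -0.3, -0.3, 0], claw=[0.5, 0.5, 0.5, 0.5, 0.5, 0.5, 0.5, 0.5, 0.5, 0.5])

```text
time_s: 20.5
tcp_pos: [0.5695, -0.0199, -0.0092]
ee_rot: [[0.057, -0.995, -0.077], [0.065, -0.074, 0.995], [-0.996, -0.062, 0.061]]
wrist_force: [-0.1, 0.2, -0.4]
gripper_width: 0.499
```

Run:
```python
from h import *
p=look('scene','pics/s12.png',230,430,130,280,4)
for d in imaging.regions_of('blank_mid',p)[:2]:
    print(d['p'],d['centre'],rect(p,d['mask'],.012),bp(p,d['centre'],.012))
```

```text
0.68 [316.7, 205.6] ((575.739990234375, 67.97895050048828), (91.68087768554688, 146.67323303222656), 4.288888454437256) [[0.58420514 0.07134339 0.012     ]]
```

View pics/s12.png

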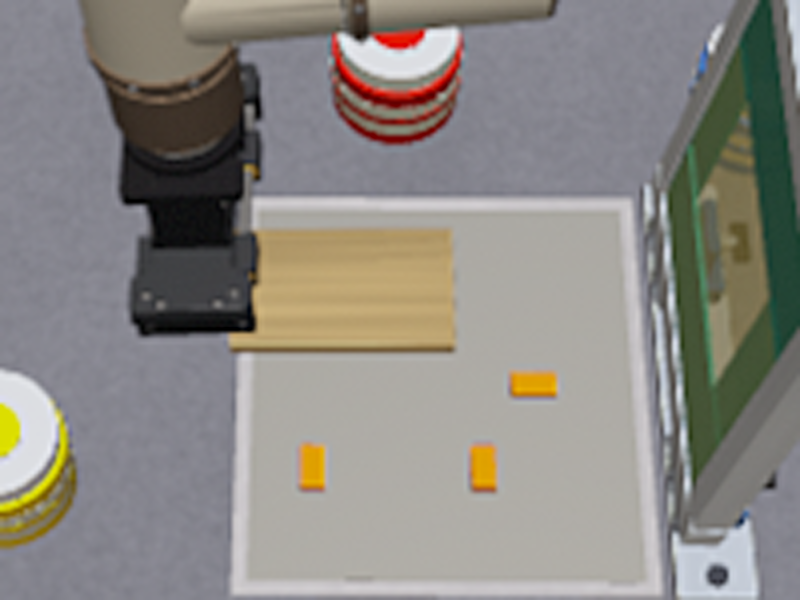

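Call:
apply_moves(xyz=[[0.001, 0, 0.012], [0.001, 0, 0.012], [0, 0, 0], [0, 0, -0.015], [0, 0, -0.015], [-0.02, 0, -0.01], [-0.03, 0, -0.01], [-0.03, 0, 0], [0, 0, 0]], twist=[0, 0, 0, 0, 0, 0, 0, 0, 0], claw=[0.5, 0.5, 0.5, 0.5, 0.5, 0.5, 0.5, 0.5, 0.5])

```text
time_s: 21.5
tcp_pos: [0.5662, -0.0564, 0.0679]
ee_rot: [[0.054, -0.996, -0.074], [0.064, -0.07, 0.995], [-0.996, -0.059, 0.06]]
wrist_force: [1.4, 0.1, 0.2]
gripper_width: 0.508
```

Call:
apply_moves(xyz=[[0, 0, 0], [0, 0, 0], [0, 0, 0], [0, 0, 0], [0, 0, 0], [0, 0, 0], [0, 0, 0], [0, 0, 0], [0, 0, 0], [0, 0, 0], [0, 0, 0], [0, 0, 0]], twist=[-8.5, -8.5, -8.5, -8.5, -8.5, -8.5, -8.5, -8.5, -8.5, -8.5, -5, 0], claw=[0.9, 0.9, 0.9, 0.9, 0.9, 0.9, 0.9, 0.9, 0.9, 0.9, 0.9, 0.9])

```text
time_s: 22.7
tcp_pos: [0.5607, -0.0663, 0.0611]
ee_rot: [[0.045, 0.096, -0.994], [0.066, -0.993, -0.093], [-0.997, -0.062, -0.051]]
wrist_force: [0.6, 0.2, -0.0]
gripper_width: 0.903
```

Call:
apply_moves(xyz=[[0.001, -0.03, 0.01], [0.001, -0.03, 0.01], [0.001, -0.03, 0.01], [0.002, -0.03, 0.007], [0.002, -0.03, 0.006], [0, 0, 0]], twist=[1.5, 0, 0, 0, 0, 0], claw=[0.7, 0.7, 0.7, 0.7, 0.7, 0.7])

```text
time_s: 23.3
tcp_pos: [0.5059, 0.0811, 0.0586]
ee_rot: [[0.043, 0.047, -0.998], [0.066, -0.997, -0.044], [-0.997, -0.064, -0.046]]
wrist_force: [-0.2, -0.4, 0.1]
gripper_width: 0.703
```

Call:
apply_moves(xyz=[[0.015, -0.006, 0], [0.02, -0.006, 0], [0.02, 0, 0.001], [0, 0, 0]], twist=[-1.2, 0, 0, 0], claw=[0.7, 0.7, 0.7, 0.7])

```text
time_s: 23.7
tcp_pos: [0.5075, 0.0957, 0.0032]
ee_rot: [[0.044, 0.062, -0.997], [0.066, -0.996, -0.059], [-0.997, -0.064, -0.048]]
wrist_force: [-0.5, -0.8, -1.1]
gripper_width: 0.702
```

Run:
```python
from h import *
p=look('wrist','pics/w13.png',0,640,0,400,1.2)
look('side','pics/d13.png',220,420,140,290,4)
```

```text
(no output)
```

View pics/w13.png

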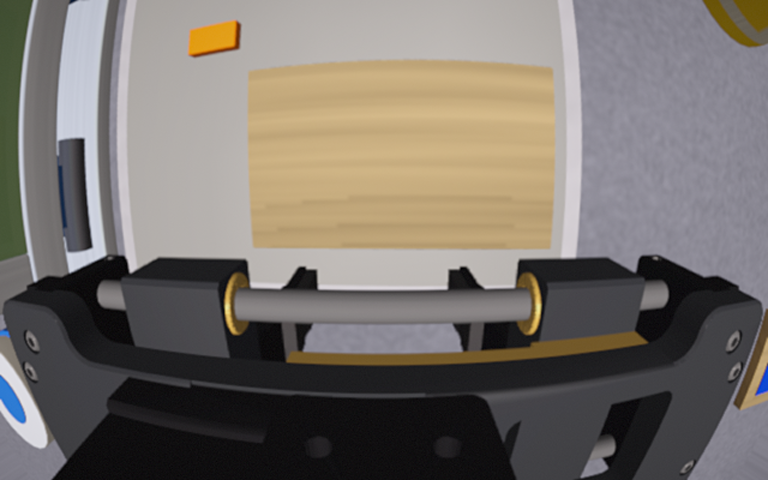

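View pics/d13.png

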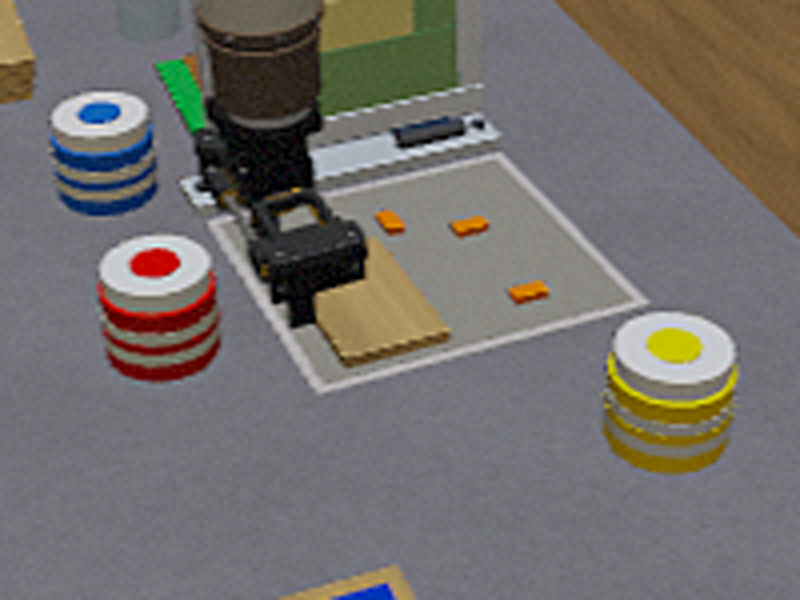

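Call:
apply_moves(xyz=[[0.006, 0.004, 0], [0.006, 0.004, 0], [0, 0, 0], [0, 0, -0.008], [0, 0, -0.01], [0, 0, -0.01]], twist=[0, 0, 0, 0, 0, 0], claw=[0.7, 0.7, 0.7, 0.7, 0.7, 0.7])

```text
time_s: 24.4
tcp_pos: [0.541, 0.089, -0.0034]
ee_rot: [[0.052, 0.061, -0.997], [0.069, -0.996, -0.057], [-0.996, -0.066, -0.056]]
wrist_force: [-0.7, 0.7, -0.3]
gripper_width: 0.701
```

Run:
```python
from h import *
p=look('wrist','pics/w14.png',120,520,0,300,1.8)
```

```text
(no output)
```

View pics/w14.png

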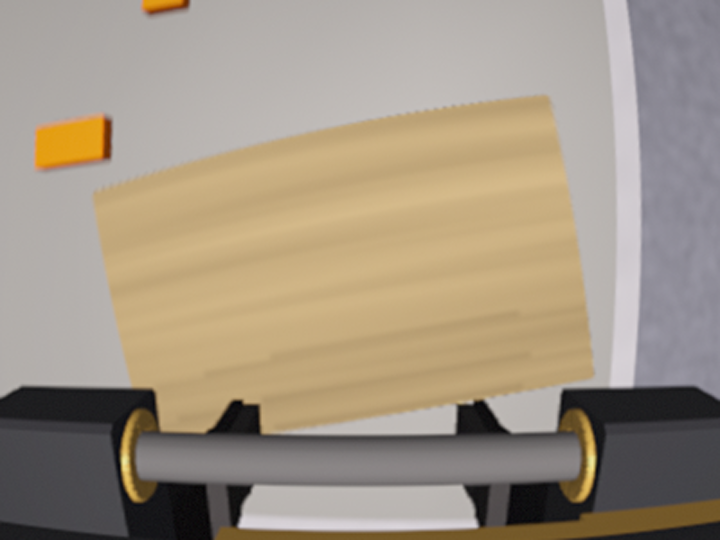

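Call:
apply_moves(xyz=[[0, 0, 0.012], [0, 0, 0.012], [0, 0, 0.008], [0, 0, 0], [0.004, 0, 0], [0.003, 0, 0], [0, 0, 0]], twist=[0, 0, 0, 0, 0, 0, 0], claw=[0.5, 0.5, 0.5, 0.5, 0.5, 0.5, 0.5])

```text
time_s: 25.15
tcp_pos: [0.5095, 0.0886, -0.0121]
ee_rot: [[0.056, 0.062, -0.996], [0.071, -0.996, -0.058], [-0.996, -0.067, -0.061]]
wrist_force: [0.0, -0.2, 0.1]
gripper_width: 0.502
```

Run:
```python
from h import *
p=look('wrist','pics/w15.png',120,520,0,300,1.8)
```

```text
(no output)
```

View pics/w15.png

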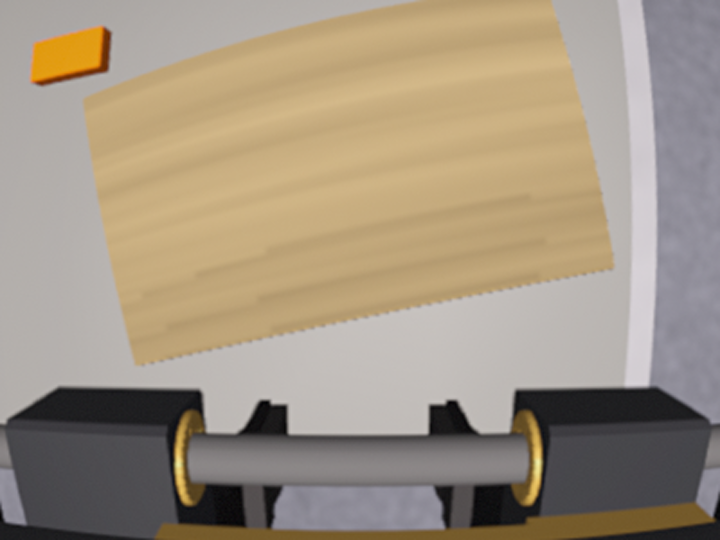

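Call:
apply_moves(xyz=[[0.0005, 0, -0.01], [0.0006, 0, -0.01], [0.0006, 0, -0.01], [0.0006, 0, -0.01], [0.0006, 0, -0.01]], twist=[0, 0, 0, 0, 0], claw=[0.5, 0.5, 0.5, 0.5, 0.5])

```text
time_s: 25.7
tcp_pos: [0.5429, 0.0857, -0.0143]
ee_rot: [[0.011, 0.06, -0.998], [0.057, -0.997, -0.059], [-0.998, -0.057, -0.015]]
wrist_force: [-27.7, 9.0, 36.0]
gripper_width: 0.501
```

Run:
```python
from h import *
p=look('wrist','pics/w16.png',120,520,0,300,1.8)
```

```text
(no output)
```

View pics/w16.png

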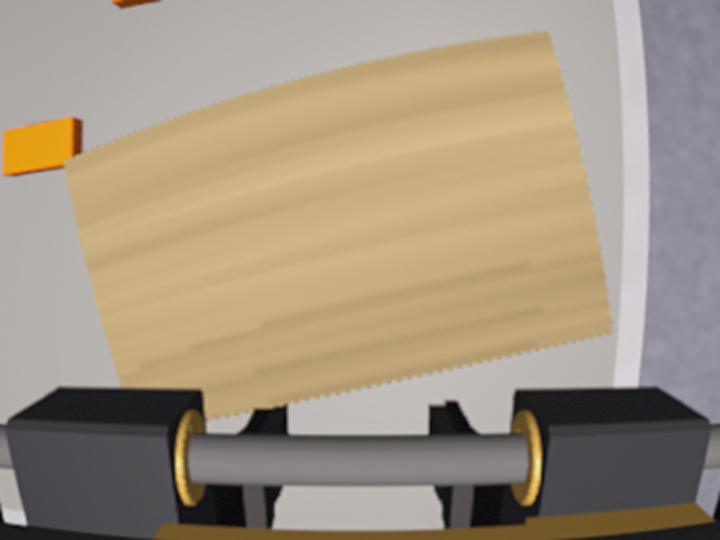

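Run:
```python
from h import *
p=imaging.capture('wrist'); print(r.sense()['wrist_force'])
H=np.array([.6374,.1075]); a=np.radians(4.07); Rs=np.array([[np.cos(a),-np.sin(a)],[np.sin(a),np.cos(a)]])
q=[[156.7,90],[424.4,18.3],[460,184.4]]
w=fb(p,q,.012)[:,:2]; print(w, (w-H)@Rs*1000)
p=look('scene','pics/s17.png',260,420,150,270,5)
q=[]
```

```text
[-21.19617711   1.31879499  23.91767513]
[[0.62434702 0.18150933]
 [0.66738628 0.03914194]
 [0.58202089 0.01311859]] [[ -7.76723588  74.74911732]
 [ 25.05893342 -70.31394467]
 [-61.93818882 -90.21285028]]
```

View pics/s17.png

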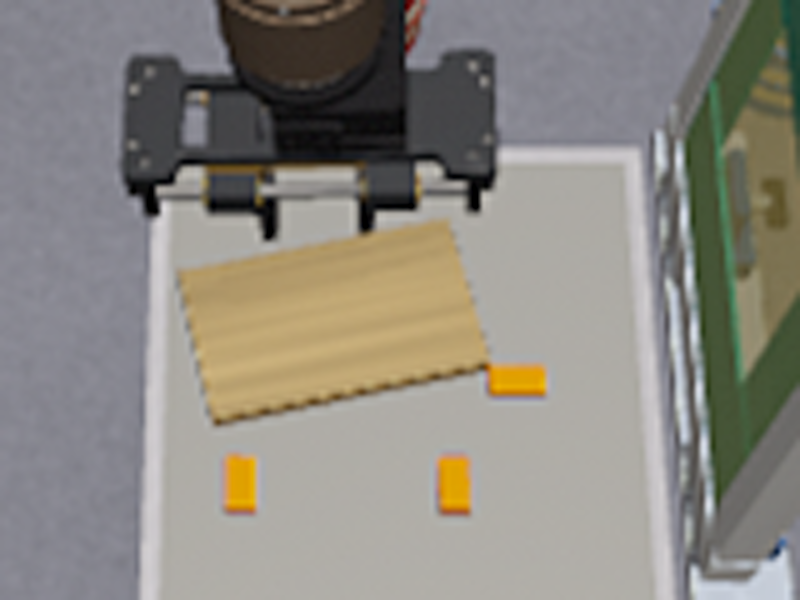

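Call:
apply_moves(xyz=[[-0.02, 0, 0.005], [-0.03, 0, 0], [0, 0.01, -0.03], [0, 0.01, -0.03], [0, 0.01, -0.025], [0, 0, 0], [0.01, 0, 0], [0, 0, 0]], twist=[0, 0, 0, 0, 0, 0, 0, 0], claw=[0.1, 0, 0, 0, 0, 0, 0, 0])

```text
time_s: 26.65
tcp_pos: [0.632, 0.0563, 0.0275]
ee_rot: [[0.016, 0.06, -0.998], [0.057, -0.997, -0.059], [-0.998, -0.056, -0.02]]
wrist_force: [-1.0, -0.2, -0.2]
gripper_width: 0.008
```

Call:
apply_moves(xyz=[[0.012, 0, 0], [0.01, 0, 0], [0.005, 0, 0], [0, 0, 0]], twist=[0, 0, 0, 0], claw=[0, 0, 0, 0])

```text
time_s: 27.05
tcp_pos: [0.6299, 0.0585, -0.0031]
ee_rot: [[0.012, 0.061, -0.998], [0.057, -0.997, -0.061], [-0.998, -0.056, -0.016]]
wrist_force: [-0.4, 0.6, 1.3]
gripper_width: 0.005
```

Run:
```python
from h import *
look('side','pics/d18.png',260,400,150,270,5)
print(r.sense()['wrist_force'])
```

```text
[-0.97499065  0.81272009  0.19845387]
```

View pics/d18.png

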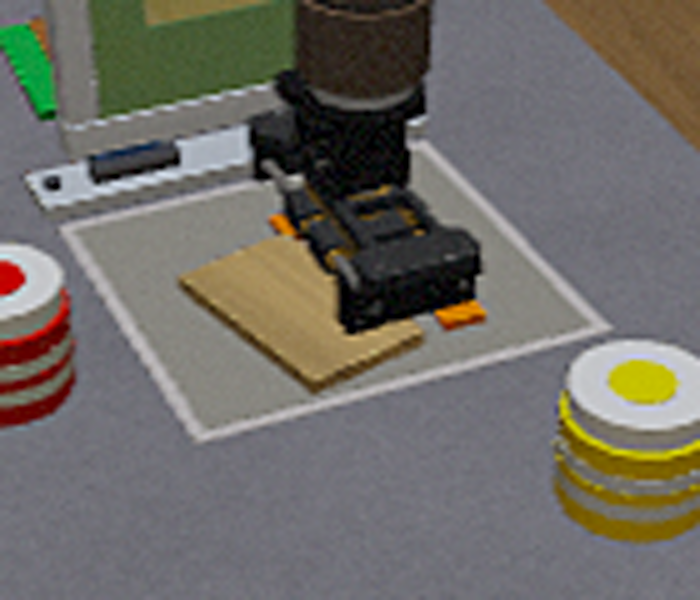

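Call:
apply_moves(xyz=[[0.004, 0, 0], [0.004, 0.001, 0.008], [0.004, 0.001, 0.008], [0.004, 0.001, 0.008]], twist=[0, 0, 0, 0], claw=[0, 0, 0, 0])

```text
time_s: 27.5
tcp_pos: [0.6279, 0.0588, -0.0031]
ee_rot: [[0.06, 0.074, -0.995], [0.062, -0.996, -0.071], [-0.996, -0.058, -0.064]]
wrist_force: [5.7, 0.3, 7.8]
gripper_width: 0.004
```

Run:
```python
from h import *
look('scene','pics/s19.png',260,420,150,270,5)
print(r.sense()['wrist_force'])
```

```text
[3.94456908 0.35872266 7.27742454]
```

View pics/s19.png

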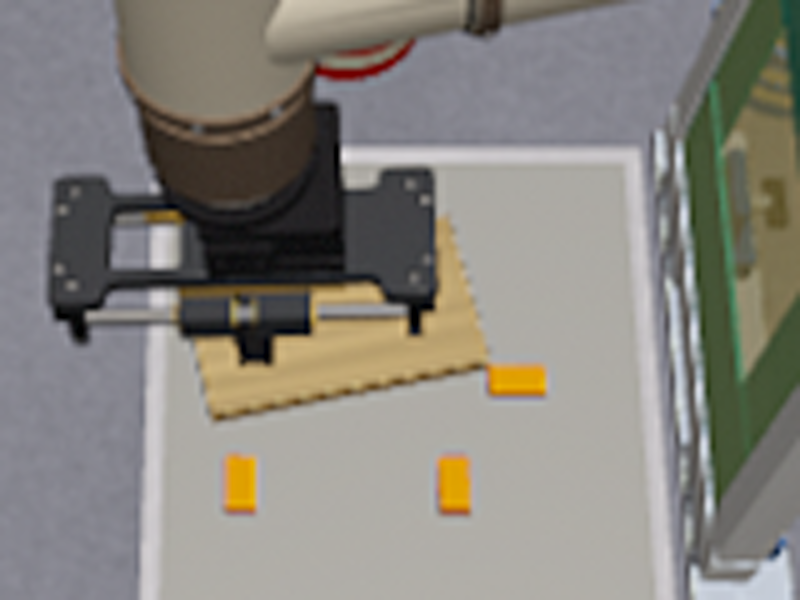

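Call:
apply_moves(xyz=[[0.001, 0.001, 0.016], [0.001, 0.001, 0.016], [0.001, 0.001, 0.016]], twist=[0, 0, 0], claw=[0, 0, 0])

```text
time_s: 27.85
tcp_pos: [0.5904, 0.0553, -0.0027]
ee_rot: [[0.085, 0.079, -0.993], [0.068, -0.995, -0.073], [-0.994, -0.061, -0.09]]
wrist_force: [2.5, 0.2, 3.9]
gripper_width: 0.007
```

Run:
```python
from h import *
look('scene','pics/s20.png',260,420,150,270,5)
print(r.sense()['wrist_force'])
```

```text
[0.24834446 2.05317434 5.13013214]
```

View pics/s20.png

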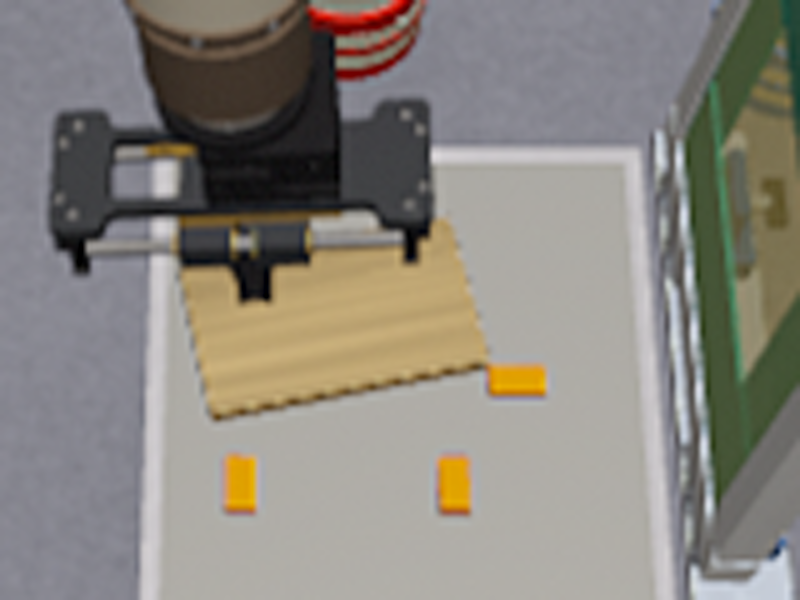

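Run:
```python
from h import *
s=r.sense(); print(s['tcp_pos'])
p=imaging.capture('scene'); print(pj(p,[[.5904,.0553,.012],[.6,.0553,.012]]))
```

```text
[ 0.58806271  0.05502964 -0.00275868]
[[310.54126321 207.24156109]
 [310.25789837 210.41644441]]
```

Call:
apply_moves(xyz=[[-0.02, 0, 0], [-0.02, -0.005, -0.02], [0.002, -0.005, -0.03], [0.002, -0.005, -0.03], [0, 0, 0], [0, 0, 0]], twist=[0, 0, 0, 0, 0, 0], claw=[0, 0, 0, 0, 0, 0])

```text
time_s: 28.55
tcp_pos: [0.6647, 0.0736, 0.0429]
ee_rot: [[0.076, 0.078, -0.994], [0.067, -0.995, -0.073], [-0.995, -0.061, -0.081]]
wrist_force: [1.0, -0.5, -1.0]
gripper_width: 0.002
```

Call:
apply_moves(xyz=[[0.015, -0.002, -0.003], [0.015, -0.001, -0.002], [0.012, 0, 0], [0.006, 0, 0], [0, 0, 0]], twist=[0, 0, 0, 0, 0], claw=[0, 0, 0, 0, 0])

```text
time_s: 29.05
tcp_pos: [0.6692, 0.0796, -0.0113]
ee_rot: [[0.068, 0.077, -0.995], [0.065, -0.995, -0.073], [-0.996, -0.059, -0.073]]
wrist_force: [0.1, -0.6, 0.3]
gripper_width: 0.007
```

Run:
```python
from h import *
look('scene','pics/s21.png',260,420,150,270,5)
print(r.sense()['wrist_force'])
```

```text
[-0.27938717 -0.07795397 -0.24081024]
```

View pics/s21.png

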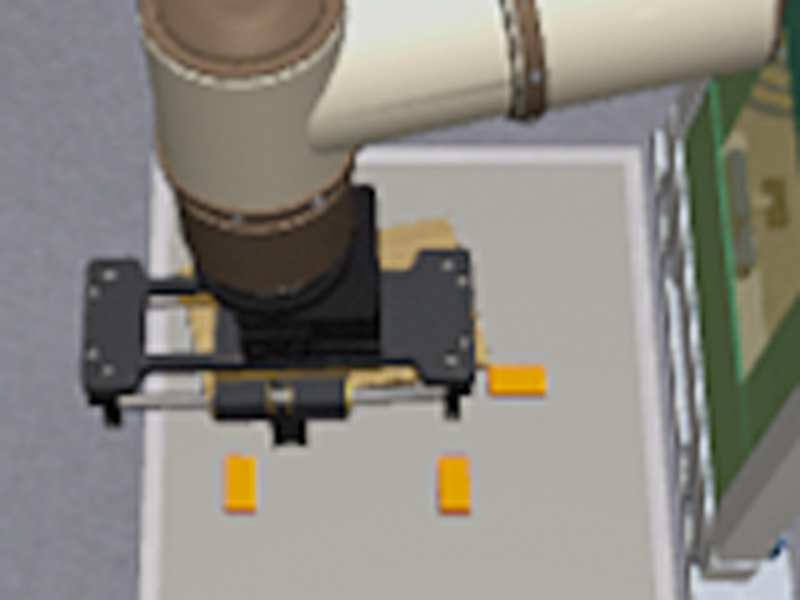

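Call:
apply_moves(xyz=[[-0.0006, 0, 0.008], [-0.0006, 0, 0.008], [-0.0006, 0, 0.008], [-0.0006, 0, 0.008], [0, 0, -0.01], [-0.02, 0, -0.004], [-0.025, 0, -0.002]], twist=[0, 0, 0, 0, 0, 0, 0], claw=[0, 0, 0, 0, 0, 0, 0])

```text
time_s: 29.8
tcp_pos: [0.646, 0.0746, 0.0354]
ee_rot: [[0.065, 0.077, -0.995], [0.064, -0.995, -0.073], [-0.996, -0.059, -0.069]]
wrist_force: [-0.4, 1.0, 0.6]
gripper_width: 0.009
```

Run:
```python
from h import *
look('scene','pics/s22.png',260,420,150,270,5)
print(r.sense()['wrist_force'])
```

```text
[0.86460908 0.05783919 3.33269219]
```

View pics/s22.png

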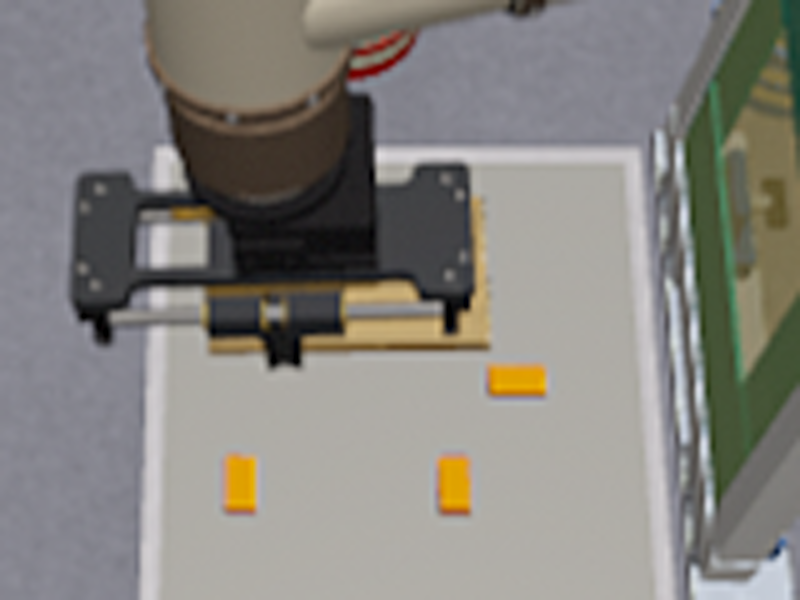

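Call:
apply_moves(xyz=[[-0.02, 0, 0], [0, 0, 0], [0, 0, 0], [0, 0, 0], [0, 0, 0], [0, 0, 0], [0, 0, 0], [0, 0, 0], [0, 0, 0], [0, 0, 0], [0, 0, 0], [0, 0, 0]], twist=[8.5, 8.5, 8.5, 8.5, 8.5, 8.5, 8.5, 8.5, 8.5, 8.5, 4.5, 0], claw=[0.2, 0.2, 0.2, 0.2, 0.2, 0.2, 0.2, 0.2, 0.2, 0.2, 0.2, 0.2])

```text
time_s: 31.05
tcp_pos: [0.6559, 0.0753, 0.0678]
ee_rot: [[0.088, -0.994, -0.062], [0.069, -0.056, 0.996], [-0.994, -0.092, 0.064]]
wrist_force: [-0.2, -0.5, -0.6]
gripper_width: 0.197
```

Run:
```python
from h import *
p=look('scene','pics/s23.png',260,420,150,270,5)
print(r.sense()['joints'])
H=np.array([.6374,.1075]); a=np.radians(4.07); Rs=np.array([[np.cos(a),-np.sin(a)],[np.sin(a),np.cos(a)]])
q=np.array([[489,344],[208,350],[483,197]])/5+[260,150]
w=bp(p,q,.012)[:,:2]; print(w, (w-H)@Rs*1000)
```

```text
[ 19.50734017  29.65857959  -7.8549406   -2.83323451 -46.44027392
 -14.16714099]
[[0.61550253 0.1823308 ]
 [0.63010982 0.03480922]
 [0.52607781 0.17616462]] [[ -16.5311165    76.19625704]
 [ -12.43103832  -71.99003917]
 [-106.16795722   76.39256575]]
```

View pics/s23.png

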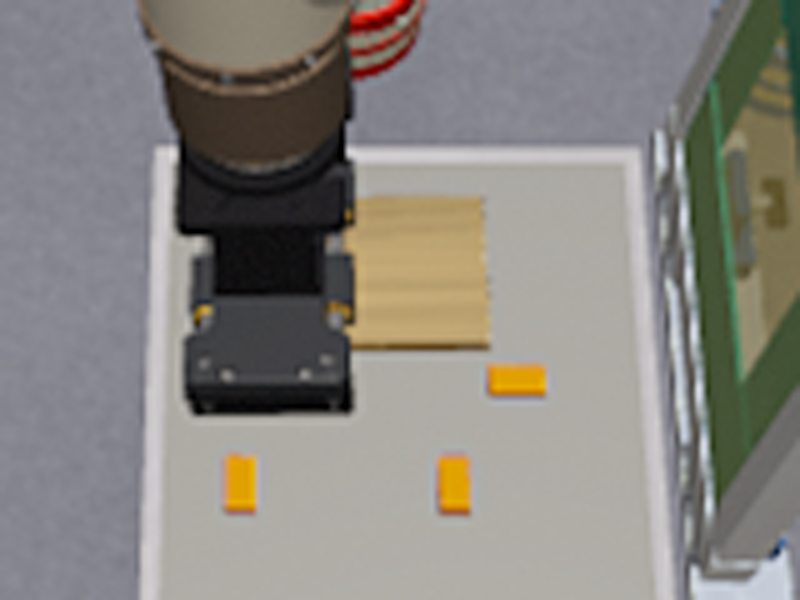

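Run:
```python
from h import *
p=look('side','pics/d24.png',0,640,0,400,1.2)
```

```text
(no output)
```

View pics/d24.png

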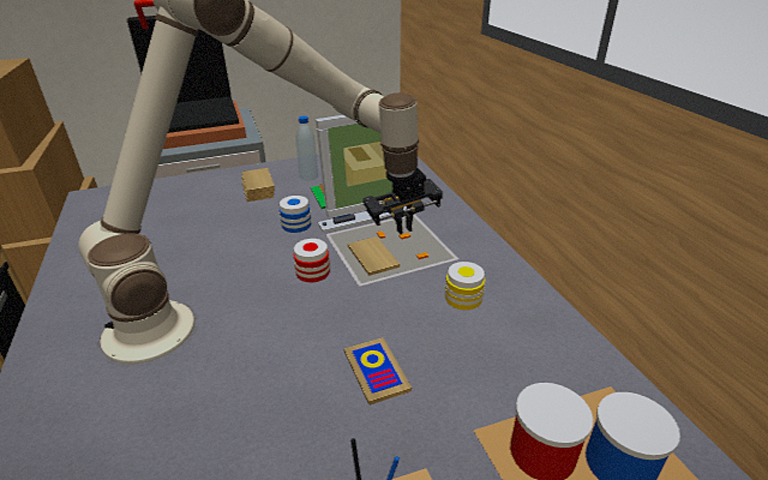

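Call:
apply_moves(xyz=[[0.02, 0.004, -0.004], [0.02, 0.004, -0.004], [0.02, 0.003, -0.002], [0.012, 0, 0], [0.004, 0, 0], [0, 0, 0]], twist=[0, 0, 0, 0, 0, 0], claw=[0, 0, 0, 0, 0, 0])

```text
time_s: 31.75
tcp_pos: [0.6553, 0.0706, -0.0097]
ee_rot: [[0.093, -0.993, -0.073], [0.07, -0.067, 0.995], [-0.993, -0.098, 0.063]]
wrist_force: [0.7, 0.5, 0.3]
gripper_width: 0.007
```

Run:
```python
from h import *
p=look('scene','pics/s25.png',260,420,150,270,5)
```

```text
(no output)
```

View pics/s25.png

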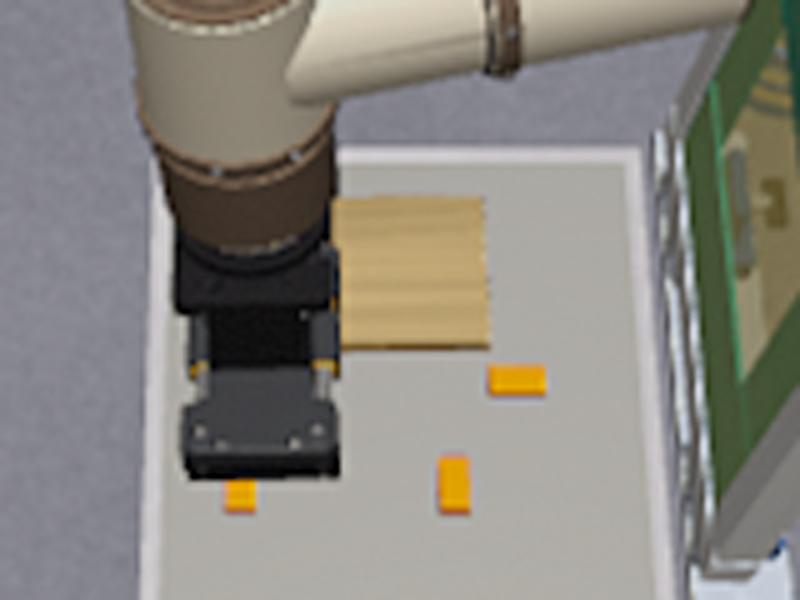

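Call:
apply_moves(xyz=[[-0.001, 0.01, 0], [-0.001, 0.01, 0], [-0.001, 0.01, 0], [-0.001, 0.008, 0], [0, -0.008, 0], [-0.02, -0.003, 0], [-0.02, 0, 0]], twist=[0, 0, 0, 0, 0, 0, 0], claw=[0, 0, 0, 0, 0, 0, 0])

```text
time_s: 32.5
tcp_pos: [0.6216, 0.0657, 0.0341]
ee_rot: [[0.095, -0.993, -0.075], [0.07, -0.069, 0.995], [-0.993, -0.099, 0.063]]
wrist_force: [0.9, 0.1, 0.4]
gripper_width: 0.005
```

Run:
```python
from h import *
p=look('scene','pics/s26.png',260,420,150,270,5)
```

```text
(no output)
```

View pics/s26.png

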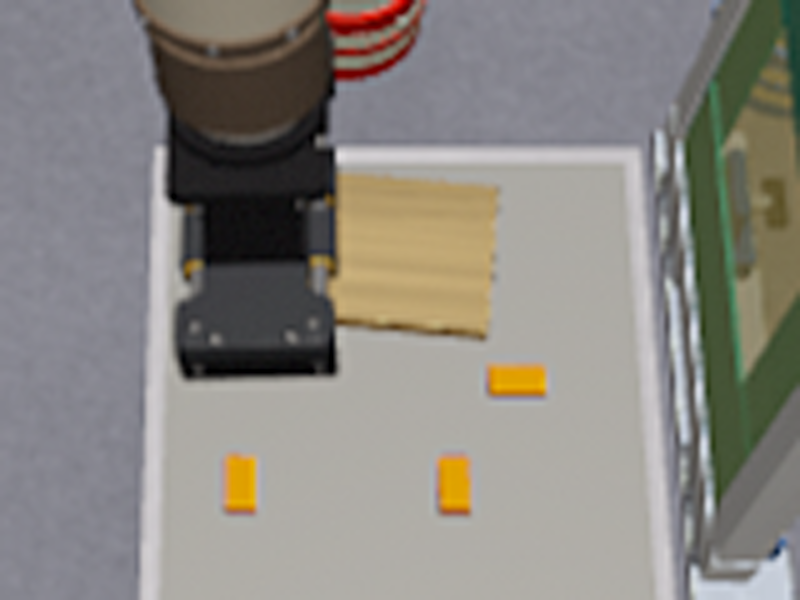

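Call:
apply_moves(xyz=[[0.02, 0, -0.008], [0.015, 0, -0.006], [0.009, 0, 0], [0, 0, 0], [-0.001, 0.01, 0], [-0.001, 0.01, 0], [-0.001, 0.01, 0], [0, -0.008, 0], [-0.02, -0.003, 0], [-0.02, 0, 0], [-0.01, 0, 0]], twist=[0, 0, 0, 0, 0, 0, 0, 0, 0, 0, 0], claw=[0, 0, 0, 0, 0, 0, 0, 0, 0, 0, 0])

```text
time_s: 33.65
tcp_pos: [0.6051, 0.0508, 0.0454]
ee_rot: [[0.104, -0.991, -0.079], [0.072, -0.072, 0.995], [-0.992, -0.109, 0.064]]
wrist_force: [1.1, -0.6, 1.0]
gripper_width: 0.001
```

Run:
```python
from h import *
p=look('scene','pics/s27.png',260,420,150,270,5)
```

```text
(no output)
```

View pics/s27.png

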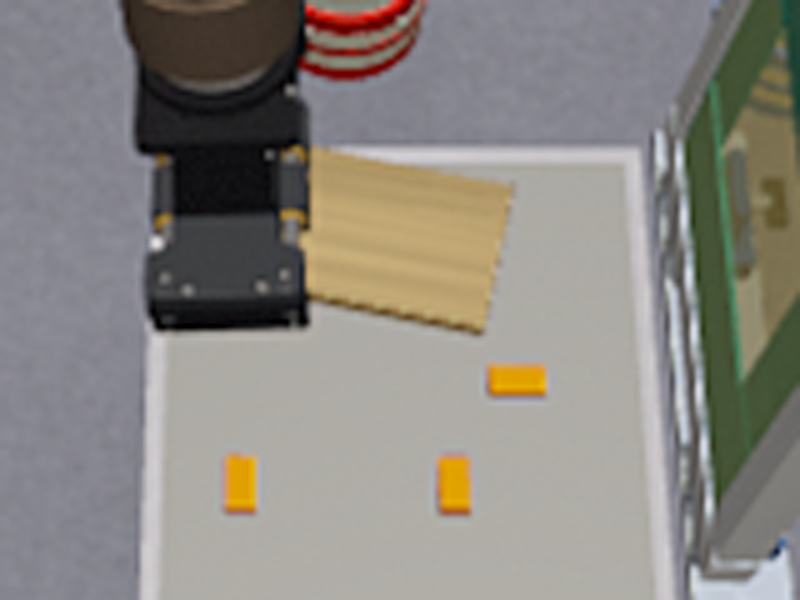

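Run:
```python
from h import *
p=imaging.capture('scene')
H=np.array([.6374,.1075]); a=np.radians(4.07); Rs=np.array([[np.cos(a),-np.sin(a)],[np.sin(a),np.cos(a)]])
q=np.array([[512,184],[482,330]])/5+[260,150]
w=bp(p,q,.012)[:,:2]; print(w, (w-H)@Rs*1000)
d=(w[1]-w[0]); d/=np.linalg.norm(d); print('yaw',np.degrees(np.arctan2(d[1],d[0])))
n=np.array([-d[1],d[0]]); c=(w[0]+w[1])/2-n*.075; ne=c-d*.045; print('c',c,(c-H)@Rs*1000,'near mid',ne, 'start',ne-d*.025)
```

```text
[[0.51667054 0.19170575]
 [0.6074894  0.17836714]] [[-114.4484738    92.56218059]
 [ -24.80535572   72.81132437]]
yaw -8.355322782172083
c [0.5511816 0.1108325] [-85.76443692   9.44345669] near mid [0.50665924 0.11737152] start [0.48192459 0.12100431]
```

Call:
apply_moves(xyz=[[-0.03, 0, 0], [-0.02, 0, 0], [0, 0, 0], [0, 0, 0], [0, 0, 0], [0, 0, 0], [0, 0, 0], [0, 0, 0], [0, 0, 0], [0, 0, 0]], twist=[-8.5, -8.5, -8.5, -8.5, -8.5, -8.5, -8.5, -8.5, -7, 0], claw=[0.7, 0.7, 0.7, 0.7, 0.7, 0.7, 0.7, 0.7, 0.7, 0.7])

```text
time_s: 34.75
tcp_pos: [0.5965, 0.0472, 0.0884]
ee_rot: [[0.094, -0.159, -0.983], [0.071, -0.984, 0.165], [-0.993, -0.085, -0.081]]
wrist_force: [-0.9, 0.7, 0.3]
gripper_width: 0.691
```

Call:
apply_moves(xyz=[[-0.001, -0.006, 0.026], [-0.002, -0.006, 0.026], [-0.002, -0.006, 0.026], [-0.002, -0.006, 0.026], [-0.001, -0.005, 0.02], [0, 0, 0], [0, 0, 0]], twist=[0, 0, 0, 0, 0, 0, 0], claw=[0.7, 0.7, 0.7, 0.7, 0.7, 0.7, 0.7])

```text
time_s: 35.45
tcp_pos: [0.474, 0.0971, 0.0846]
ee_rot: [[0.089, -0.18, -0.98], [0.069, -0.98, 0.186], [-0.994, -0.084, -0.075]]
wrist_force: [1.0, -0.3, 0.4]
gripper_width: 0.701
```

Call:
apply_moves(xyz=[[0.02, 0, 0], [0.02, 0.002, 0], [0.02, 0.002, 0], [0, 0.004, 0], [-0.001, 0.003, 0.013], [-0.001, 0.003, 0.013], [-0.001, 0.003, 0.013], [-0.001, 0.002, 0.011], [-0.001, 0.002, 0.01], [-0.001, 0.002, 0.009]], twist=[0, 0, 0, 0, 0, 0, 0, 0, 0, 0], claw=[0.7, 0.7, 0.7, 0.7, 0.7, 0.7, 0.7, 0.7, 0.7, 0.7])

```text
time_s: 36.45
tcp_pos: [0.4174, 0.0927, 0.0254]
ee_rot: [[0.107, -0.189, -0.976], [0.075, -0.978, 0.197], [-0.991, -0.094, -0.09]]
wrist_force: [3.7, -0.9, -0.6]
gripper_width: 0.701
```

Run:
```python
from h import *
p=look('scene','pics/s28.png',240,440,100,250,4)
print(r.sense()['tcp_pos'],r.sense()['joints'])
```

```text
[0.41552241 0.09210709 0.0251761 ] [ 34.45324311  14.21779182 -45.08500828  -0.30203307 -23.32447864
  44.63357774]
```

View pics/s28.png

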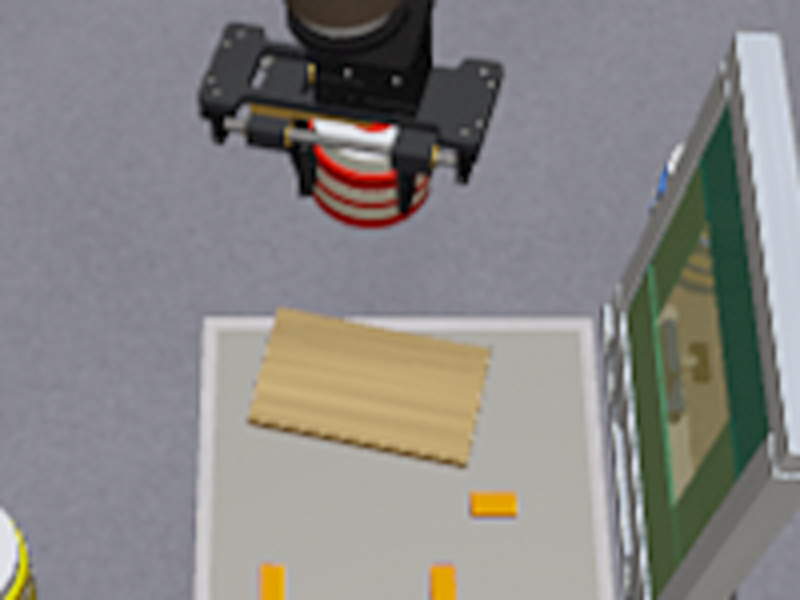

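Call:
apply_moves(xyz=[[0.001, -0.004, -0.01], [0.002, -0.005, -0.013], [0.002, -0.005, -0.013], [0.002, -0.005, -0.013], [0.002, -0.004, -0.013], [0, 0, 0], [0, 0, 0]], twist=[0, 0, 0, 0, 0, 0, 0], claw=[0.6, 0.6, 0.6, 0.6, 0.6, 0.6, 0.6])

```text
time_s: 37.2
tcp_pos: [0.4843, 0.1048, 0.0234]
ee_rot: [[0.099, -0.189, -0.977], [0.073, -0.978, 0.197], [-0.992, -0.091, -0.083]]
wrist_force: [-0.7, 0.6, -0.5]
gripper_width: 0.601
```

Call:
apply_moves(xyz=[[0.012, 0, 0.001], [0.012, 0, 0.001], [0.006, 0, 0], [0, 0, 0], [0, 0, 0]], twist=[-2.5, 0, 0, 0, 0], claw=[0.4, 0.4, 0.4, 0.4, 0.4])

```text
time_s: 37.7
tcp_pos: [0.483, 0.1068, -0.0073]
ee_rot: [[0.097, -0.145, -0.985], [0.072, -0.986, 0.152], [-0.993, -0.086, -0.085]]
wrist_force: [-0.5, 0.1, 0.5]
gripper_width: 0.41
```

Run:
```python
from h import *
p=look('wrist','pics/w29.png',120,520,0,300,1.8)
```

```text
(no output)
```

View pics/w29.png

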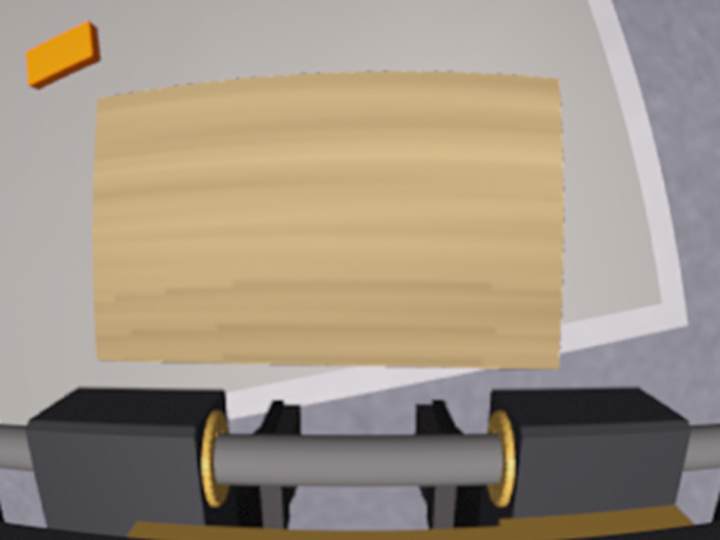

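Call:
apply_moves(xyz=[[0.0025, -0.005, 0], [0, 0, 0], [0.001, 0, -0.01], [0.001, 0, -0.01], [0.001, 0, -0.01], [0.001, 0, -0.01]], twist=[0, 0, 0, 0, 0, 0], claw=[0.4, 0.4, 0.4, 0.4, 0.4, 0.4])

```text
time_s: 38.35
tcp_pos: [0.5258, 0.1064, -0.0087]
ee_rot: [[0.096, -0.144, -0.985], [0.073, -0.986, 0.151], [-0.993, -0.086, -0.084]]
wrist_force: [-1.5, -0.0, 1.4]
gripper_width: 0.401
```

Run:
```python
from h import *
p=look('wrist','pics/w30.png',120,520,0,300,1.8)
```

```text
(no output)
```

View pics/w30.png

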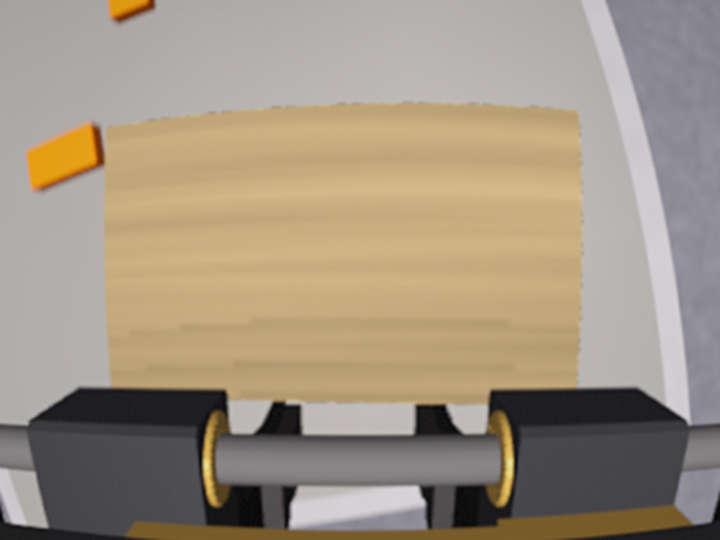

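```bash
cat >> h.py <<'E'
H=np.array([.6374,.1075]); a_=np.radians(4.07); Rs=np.array([[np.cos(a_),-np.sin(a_)],[np.sin(a_),np.cos(a_)]])
def st(w): return (np.asarray(w)[:,:2]-H)@Rs*1000
E
python3 - <<'E'
from h import *
p=imaging.capture('wrist'); print(p['pixels'].shape)
q=np.array([[106,127],[579,112],[112,385]])/1.8+[120,0]
print(st(fb(p,q,.012)))
for o in stops(p): print(o, st([o[2]]))
E
```

```text
(400, 640, 3)
[[  5.30943941  67.83442134]
 [-27.23558546 -79.78152104]
 [-79.70774917  85.51385244]]
(array([190.6,   5. ]), array([181,   0,  23,  14, 230], dtype=int32), array([0.6843, 0.1678, 0.006 ])) [[51.06152515 56.81919261]]
(array([155.3,  91.7]), array([136,  74,  39,  36, 855], dtype=int32), array([0.6313, 0.1979, 0.006 ])) [[ 0.33153959 90.6049672 ]]
```

Run:
```python
from h import *
p=look('side','pics/d31.png',160,420,0,200,3)
p=look('scene','pics/s31.png',240,480,40,220,3.3)
```

```text
(no output)
```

View pics/d31.png

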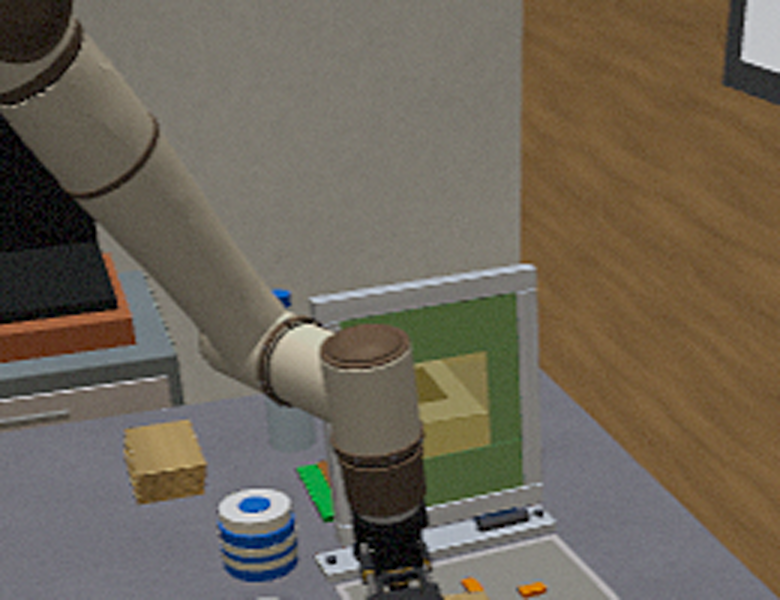

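View pics/s31.png

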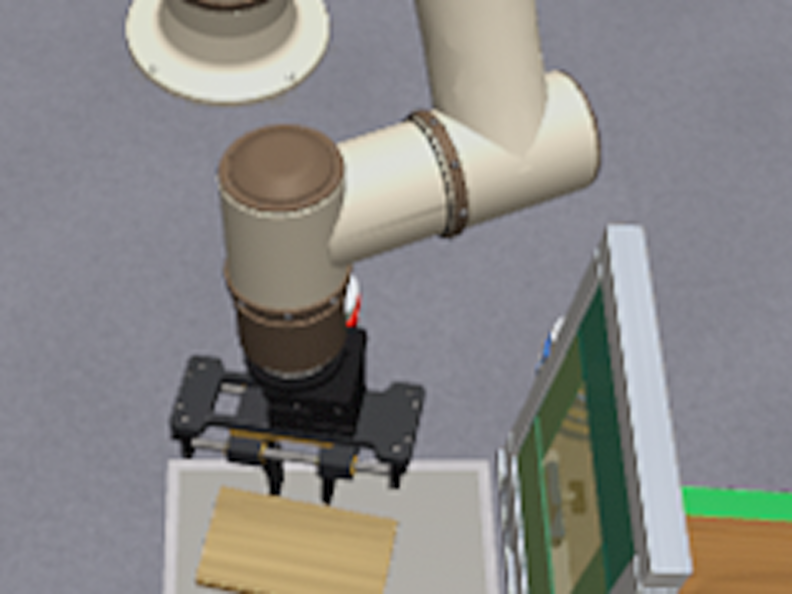

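Call:
apply_moves(xyz=[[0.001, 0, -0.008], [0.001, 0, -0.008], [0, 0, 0], [0, 0, 0.012], [0, 0.012, 0.006], [0, 0.016, 0], [0, 0.014, 0], [0, 0, 0]], twist=[0, 0, 0, 0, -4, -4, -4, 0], claw=[0.4, 0.4, 0.4, 0.4, 0.6, 0.8, 0.8, 0.8])

```text
time_s: 39.35
tcp_pos: [0.5222, 0.0679, -0.012]
ee_rot: [[0.107, 0.076, -0.991], [0.078, -0.995, -0.068], [-0.991, -0.07, -0.112]]
wrist_force: [0.3, -0.1, 0.6]
gripper_width: 0.676
```

Run:
```python
from h import *
p=look('wrist','pics/w32.png',120,520,0,300,1.8)
```

```text
(no output)
```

View pics/w32.png

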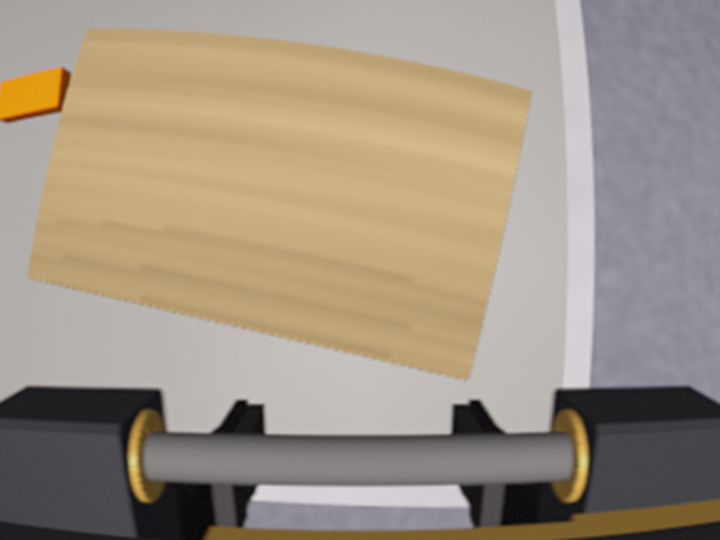

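Call:
apply_moves(xyz=[[-0.003, -0.004, 0], [0, 0, 0], [0.001, 0, -0.01], [0.001, 0, -0.01], [0.001, 0, -0.01]], twist=[0, 0, 0, 0, 0], claw=[0.6, 0.6, 0.6, 0.6, 0.6])

```text
time_s: 39.9
tcp_pos: [0.5491, 0.0748, -0.0095]
ee_rot: [[0.1, 0.075, -0.992], [0.076, -0.995, -0.068], [-0.992, -0.069, -0.105]]
wrist_force: [-1.0, -0.5, 0.7]
gripper_width: 0.6
```

Run:
```python
from h import *
p=look('wrist','pics/w33.png',120,520,0,300,1.8)
```

```text
(no output)
```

View pics/w33.png

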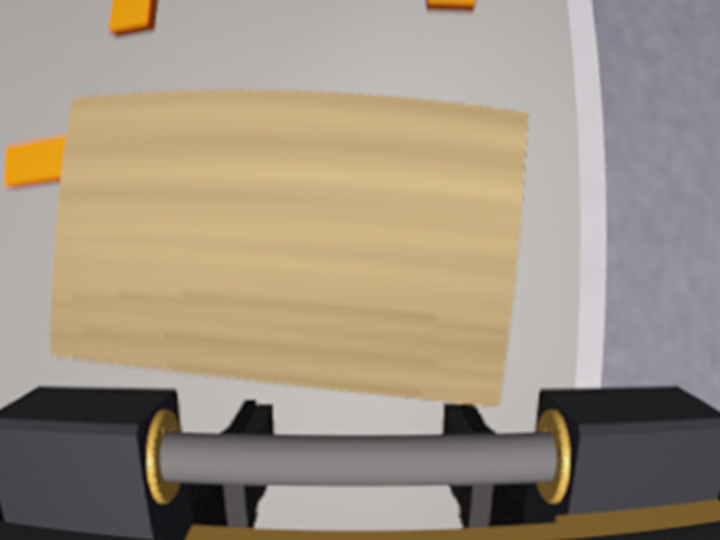

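Call:
apply_moves(xyz=[[0.001, 0.0015, -0.009], [0.001, 0.0015, -0.009]], twist=[0, 0], claw=[0.6, 0.6])

```text
time_s: 40.15
tcp_pos: [0.5701, 0.0731, -0.0102]
ee_rot: [[0.1, 0.075, -0.992], [0.076, -0.995, -0.068], [-0.992, -0.068, -0.105]]
wrist_force: [-2.0, 0.2, 1.8]
gripper_width: 0.6
```

Run:
```python
from h import *
p=look('wrist','pics/w34.png',120,520,0,300,1.8)
p=look('side','pics/d34.png',160,420,60,260,3)
```

```text
(no output)
```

View pics/w34.png

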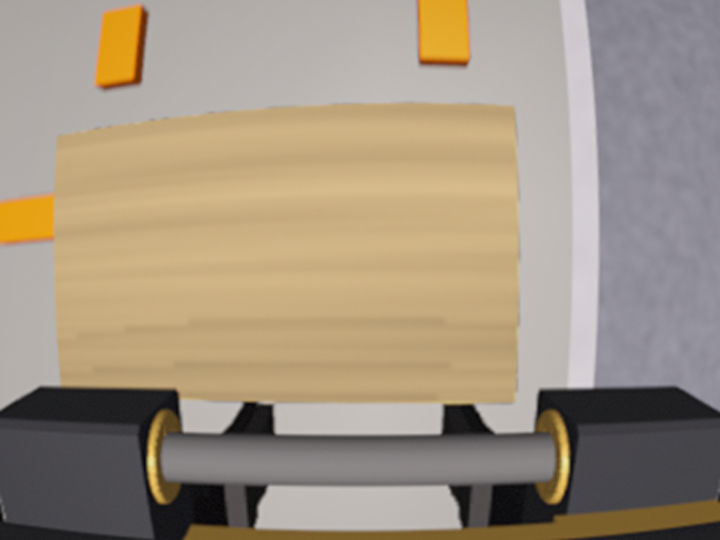

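View pics/d34.png

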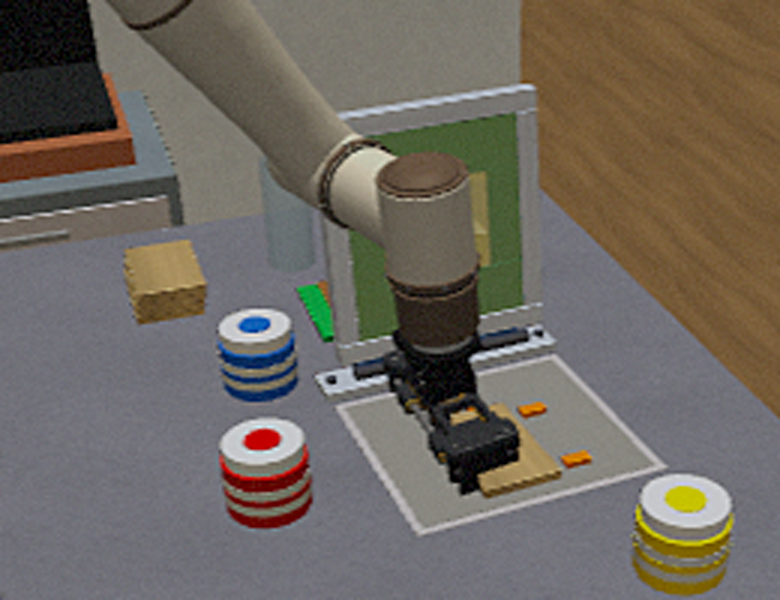

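Call:
apply_moves(xyz=[[0.001, 0.002, -0.008], [0.001, 0.002, -0.007], [0.0005, 0, -0.003]], twist=[0, 0, 0], claw=[0.6, 0.6, 0.6])

```text
time_s: 40.55
tcp_pos: [0.5848, 0.0695, -0.0121]
ee_rot: [[0.089, 0.075, -0.993], [0.074, -0.995, -0.068], [-0.993, -0.067, -0.094]]
wrist_force: [-10.8, 0.9, 8.1]
gripper_width: 0.606
```

Run:
```python
from h import *
p=look('wrist','pics/w35.png',120,520,0,300,1.8)
p=look('scene','pics/s35.png',240,480,60,240,3.3)
print(r.sense()['wrist_force'],r.sense()['effort'])
```

```text
[-7.78273673  0.78175726  6.2691608 ] [ -1.23212859 -37.29826927  15.63457668   3.50812197   2.26314314
  -0.24935232]
```

View pics/w35.png

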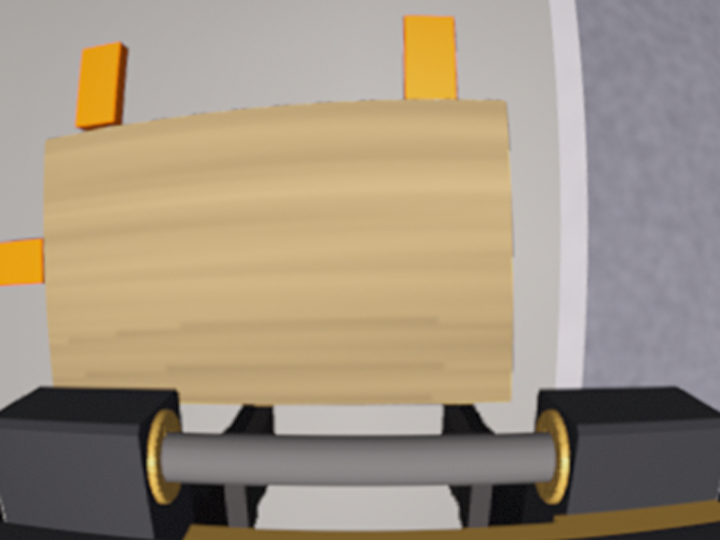

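View pics/s35.png

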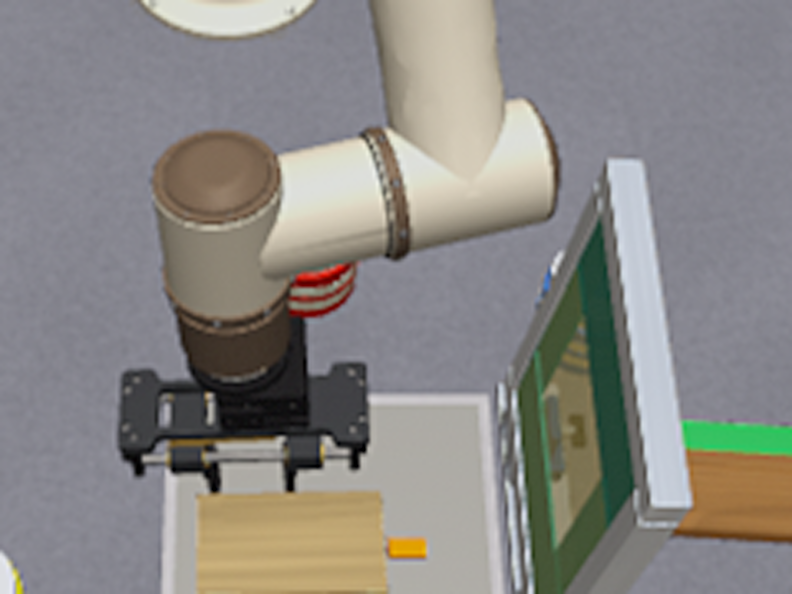

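Call:
apply_moves(xyz=[[-0.002, 0, 0], [0.0003, 0, -0.004], [0.0003, 0, -0.004], [0.0003, 0, -0.004]], twist=[0, 0.5, 0, 0], claw=[0.6, 0.6, 0.6, 0.6])

```text
time_s: 41.05
tcp_pos: [0.5845, 0.0682, -0.0119]
ee_rot: [[0.062, 0.065, -0.996], [0.069, -0.996, -0.061], [-0.996, -0.065, -0.066]]
wrist_force: [-10.8, 1.8, 8.3]
gripper_width: 0.601
```

Run:
```python
from h import *
p=look('wrist','pics/w36.png',120,520,0,300,1.8)
print(r.sense()['wrist_force'],r.sense()['effort'])
q=np.array([[44,139],[505,100],[511,402]])/1.8+[120,0]
print(st(fb(p,q,.012)))
```

```text
[-11.84930865   2.04071617   9.09460181] [ -2.16085397 -37.0866251   16.36192739   3.92078787   3.11284885
  -0.39556892]
[[ 41.64812018  69.1063789 ]
 [ 44.25622806 -78.489742  ]
 [-45.0169591  -80.97061518]]
```

View pics/w36.png

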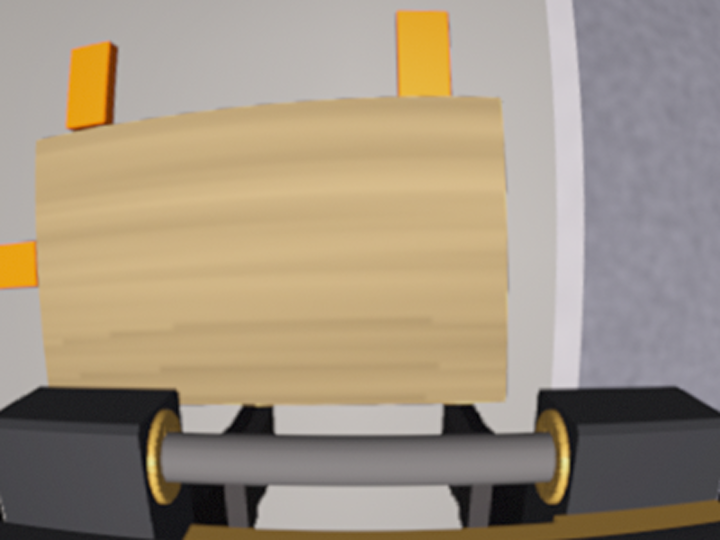

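Call:
apply_moves(xyz=[[-0.002, 0, 0.006], [0, -0.01, 0.004], [0, -0.01, 0], [0, 0, 0], [0.0003, 0, -0.007], [0.0003, 0, -0.006], [0.0003, 0, -0.005], [0, 0, -0.005]], twist=[0, 0, 0, 0, 0, 0, 0, 0], claw=[0.3, 0.3, 0.3, 0.3, 0.3, 0.3, 0.3, 0.3])

```text
time_s: 41.9
tcp_pos: [0.5833, 0.0894, -0.0105]
ee_rot: [[0.03, 0.063, -0.998], [0.062, -0.996, -0.061], [-0.998, -0.06, -0.034]]
wrist_force: [-11.8, 2.5, 9.1]
gripper_width: 0.298
```

Run:
```python
from h import *
p=look('wrist','pics/w37.png',120,520,0,300,1.8)
print(r.sense()['wrist_force'],r.sense()['effort'])
```

```text
[-12.37271646   1.69897943   9.58439016] [ -2.78819159 -37.53904581  16.71416044   4.36554015   3.37161966
  -0.21961018]
```

View pics/w37.png

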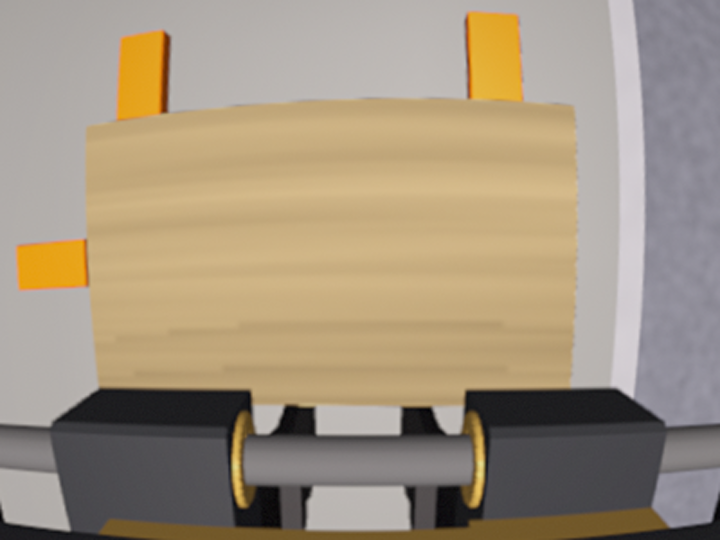

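Call:
apply_moves(xyz=[[-0.001, 0, 0.01], [-0.02, 0, 0.004], [-0.03, 0.01, 0], [0, 0.025, -0.02], [0, 0.025, -0.02], [0, 0.02, -0.02], [0, 0, 0], [0, 0, 0], [0, 0, 0], [0, 0, 0], [0, 0, 0], [0, 0, 0]], twist=[0, 0, 0, 0, 0, 0, 8.5, 8.5, 8.5, 8.5, 8.5, 8.5], claw=[0.3, 0.3, 0.3, 0.3, 0.3, 0.3, 0.3, 0.3, 0.3, 0.3, 0.3, 0.3])

```text
time_s: 43.15
tcp_pos: [0.6435, 0.0042, 0.04]
ee_rot: [[0.046, -0.742, -0.669], [0.062, -0.667, 0.743], [-0.997, -0.075, 0.016]]
wrist_force: [0.9, 0.6, 0.5]
gripper_width: 0.298
```

Call:
apply_moves(xyz=[[0, 0, 0], [0, 0, 0], [0, 0, 0], [0, 0, 0], [0, 0, 0], [0, 0, 0]], twist=[8.5, 8.5, 8.5, 8.5, 5, 0], claw=[0.3, 0.3, 0.3, 0.3, 0.3, 0.3])

```text
time_s: 43.75
tcp_pos: [0.6479, 0.003, 0.0401]
ee_rot: [[0.054, -0.998, -0.042], [0.062, -0.038, 0.997], [-0.997, -0.056, 0.06]]
wrist_force: [0.2, -0.3, -0.4]
gripper_width: 0.298
```

Run:
```python
from h import *
p=look('scene','pics/s38.png',260,420,150,290,5)
```

```text
(no output)
```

View pics/s38.png

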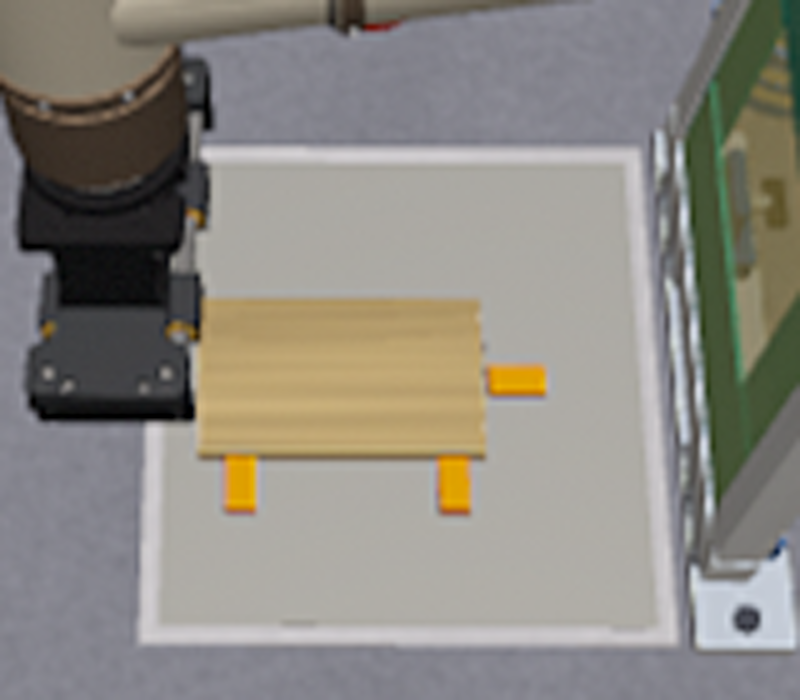

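Call:
apply_moves(xyz=[[0.018, 0.004, -0.003], [0.018, 0.004, -0.002], [0.01, 0, 0], [0.004, 0, 0], [0, 0, 0], [0.0006, 0, 0.008], [0.0006, 0, 0.008]], twist=[-1.6, 0, 0, 0, 0, 0, 0], claw=[0.3, 0.3, 0.3, 0.3, 0.3, 0.3, 0.3])

```text
time_s: 44.5
tcp_pos: [0.6459, 0.0168, -0.01]
ee_rot: [[0.062, -0.995, -0.08], [0.062, -0.076, 0.995], [-0.996, -0.067, 0.057]]
wrist_force: [-0.3, 1.2, 0.9]
gripper_width: 0.301
```

Call:
apply_moves(xyz=[[0.0003, 0, 0.005], [0.0003, 0, 0.004], [0.0002, 0, 0.004]], twist=[0, 0, 0], claw=[0.3, 0.3, 0.3])

```text
time_s: 44.8
tcp_pos: [0.6441, 0.0216, -0.0083]
ee_rot: [[0.058, -0.995, -0.084], [0.049, -0.081, 0.996], [-0.997, -0.062, 0.044]]
wrist_force: [2.9, -19.5, -0.7]
gripper_width: 0.298
```

Call:
apply_moves(xyz=[[0, 0, -0.008], [0, 0, -0.015], [-0.02, 0, -0.01], [-0.03, 0, 0], [-0.03, 0, -0.005]], twist=[0, 0, 0, 0, 0], claw=[0.3, 0.3, 0.3, 0.3, 0.3])

```text
time_s: 45.3
tcp_pos: [0.64, -0.0223, 0.0681]
ee_rot: [[0.05, -0.995, -0.084], [0.049, -0.081, 0.995], [-0.998, -0.053, 0.045]]
wrist_force: [0.6, -0.4, 0.5]
gripper_width: 0.301
```

Run:
```python
from h import *
p=look('scene','pics/s39.png',290,380,190,270,8.8)
p2=look('side','pics/d39.png',270,390,170,260,6.6)
import pickle
```

```text
(no output)
```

View pics/s39.png

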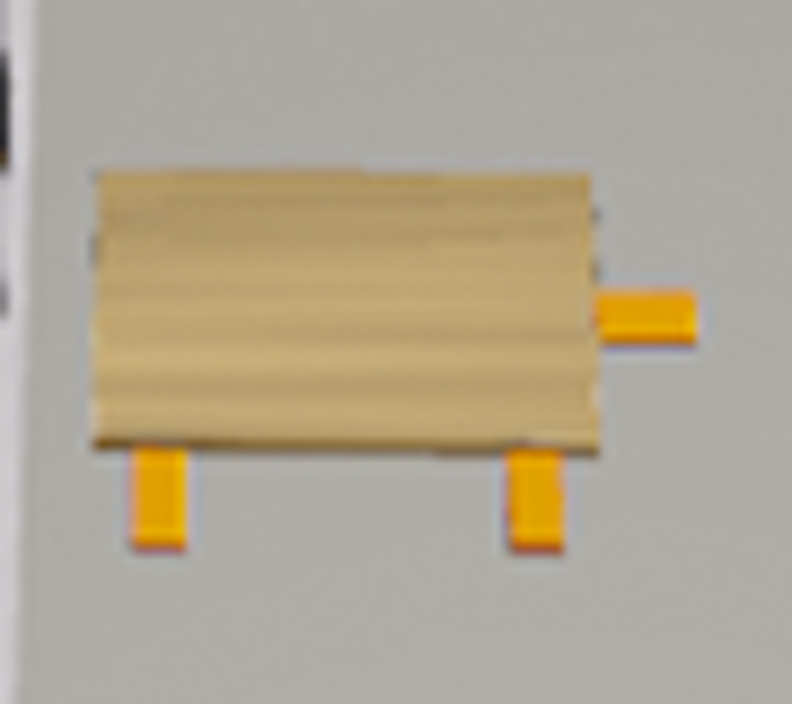

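View pics/d39.png

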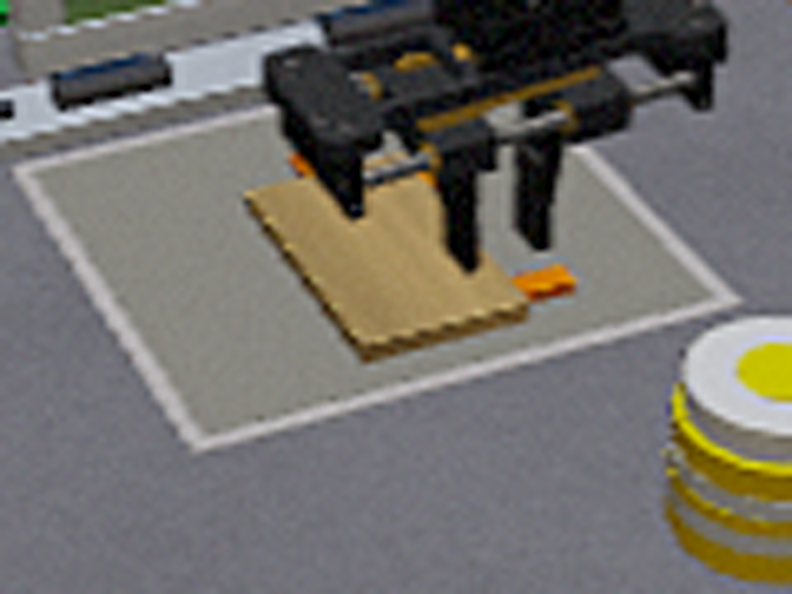

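Run:
```python
from h import *
p=imaging.capture('scene'); im=p['pixels'][:,:,::-1].copy()
a=a_
X=np.array([np.cos(a),np.sin(a),0]);Y=np.array([-np.sin(a),np.cos(a),0]);Z=np.array([0,0,1.])
Hh=np.array([H[0],H[1],0])
big=cv2.resize(im[90:290,380:480],None,fx=5,fy=3,interpolation=cv2.INTER_CUBIC)
big=cv2.resize(im[90:290,370:470],None,fx=3,fy=3,interpolation=cv2.INTER_CUBIC)
out=[]
for th in (1.5,1.6,1.7):
    b=big.copy(); u=-np.cos(th)*Y+np.sin(th)*Z; n=np.sin(th)*Y+np.cos(th)*Z
    for xs in (-.13,.13):
        pts=[Hh+X*xs+Y*.18+Z*.0285+u*.3025+n*s for s in(-.0125,.0125)]
        q=pj(p,pts); print(th,xs,q.round(1).tolist())
        for t in q: cv2.circle(b,tuple(int(v) for v in ((t-[370,90])*3)),3,(0,0,255),1)
    out.append(b)
cv2.imwrite('pics/f40.png',np.hstack(out)[:590])
```

```text
1.5 -0.13 [[398.8, 107.4], [410.3, 107.0]]
1.5 0.13 [[409.4, 212.8], [422.4, 212.5]]
1.6 -0.13 [[412.7, 106.9], [424.1, 107.2]]
1.6 0.13 [[425.2, 212.5], [438.0, 212.7]]
1.7 -0.13 [[426.5, 107.3], [437.4, 108.3]]
1.7 0.13 [[440.7, 212.8], [453.1, 213.6]]
```

View pics/f40.png

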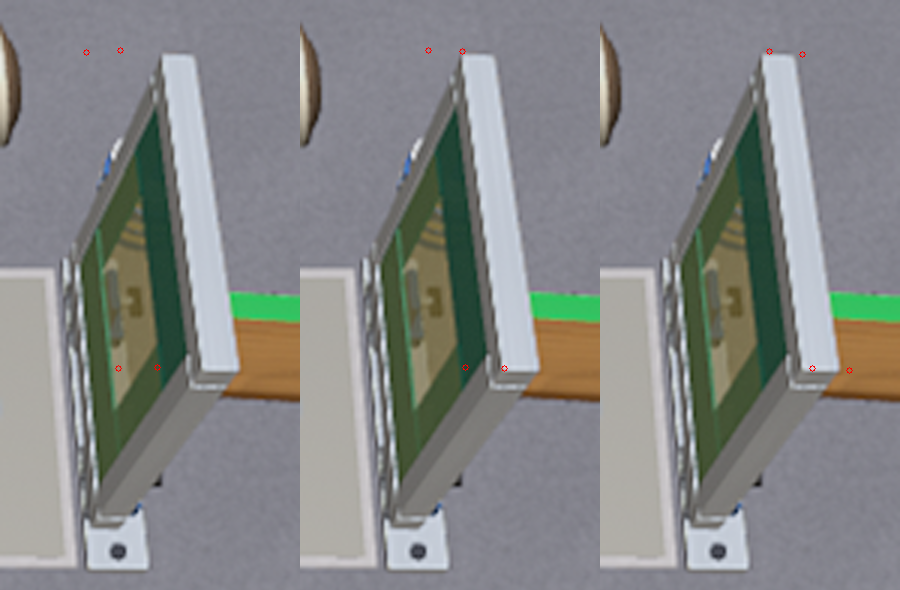

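Call:
apply_moves(xyz=[[-0.045, 0, 0.02], [-0.045, 0, 0.02], [-0.045, 0, 0.02], [-0.045, 0, 0.02], [-0.045, -0.002, 0.02], [-0.045, -0.002, 0.04], [-0.045, -0.002, 0.04], [-0.02, 0, 0.01], [0, 0, 0]], twist=[0, 0, 0, 0, 0, 0, 0, 0, 0], claw=[0, 0, 0, 0, 0, 0, 0, 0, 0])

```text
time_s: 46.35
tcp_pos: [0.613, 0.1429, 0.3951]
ee_rot: [[0.037, -0.996, -0.083], [0.055, -0.081, 0.995], [-0.998, -0.041, 0.052]]
wrist_force: [-0.1, -0.8, -0.2]
gripper_width: 0.003
```

Call:
apply_moves(xyz=[[0.002, -0.006, 0.043], [0.002, -0.006, 0.043], [0.002, -0.006, 0.043], [0.002, -0.006, 0.043], [0, -0.004, 0.036], [0, 0, 0], [0, 0, 0]], twist=[0, 0, 0, 0, 0, 0, 0], claw=[0, 0, 0, 0, 0, 0, 0])

```text
time_s: 47.05
tcp_pos: [0.6227, 0.3594, 0.3831]
ee_rot: [[0.016, -0.997, -0.082], [0.047, -0.081, 0.996], [-0.999, -0.02, 0.046]]
wrist_force: [0.9, -0.7, -0.1]
gripper_width: 0.003
```

Run:
```python
from h import *
p=look('scene','pics/s41.png',320,560,0,260,2.2)
p=look('side','pics/d41.png',200,400,0,200,3)
s=r.sense();t=s['tcp_pos'];R=s['ee_rot'];print(t)
print(pj(p,[t+R@[-.015,0,0]]))
```

```text
[0.62273499 0.3584767  0.38340715]
[[297.1039754   70.29224775]]
```

View pics/s41.png

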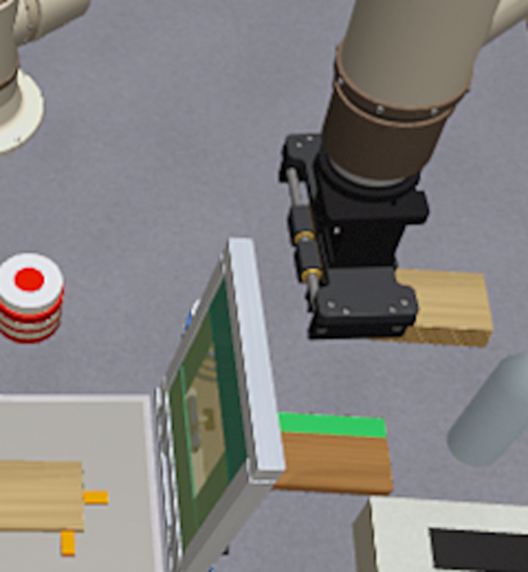

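View pics/d41.png

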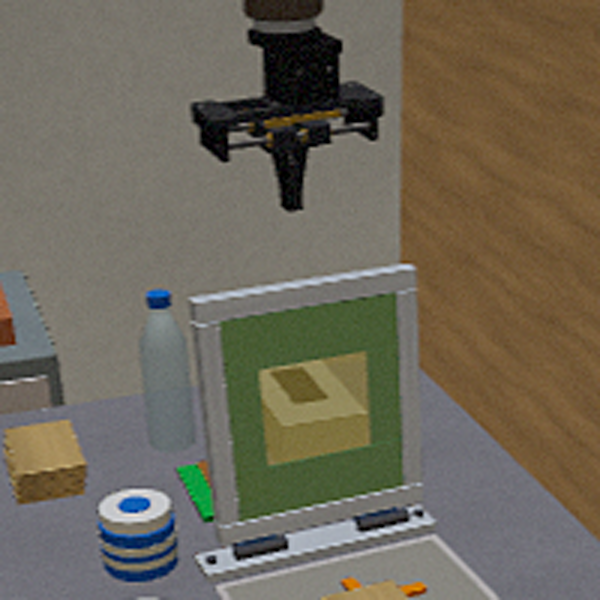

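Call:
apply_moves(xyz=[[0.021, 0, 0], [0.021, 0, 0], [0.021, 0, 0], [0.018, 0, 0], [0.007, 0, 0], [0, 0, 0]], twist=[0, 0, 0, 0, 0, 0], claw=[0, 0, 0, 0, 0, 0])

```text
time_s: 47.75
tcp_pos: [0.6261, 0.3533, 0.2958]
ee_rot: [[0.02, -0.997, -0.071], [0.05, -0.07, 0.996], [-0.999, -0.024, 0.048]]
wrist_force: [-0.7, 0.5, 0.6]
gripper_width: 0.009
```

Call:
apply_moves(xyz=[[-0.001, 0, -0.011], [-0.001, 0, -0.011], [-0.0015, 0, -0.011], [-0.0015, 0, -0.011]], twist=[0, 0, 0, 0], claw=[0, 0, 0, 0])

```text
time_s: 48.15
tcp_pos: [0.6296, 0.3089, 0.301]
ee_rot: [[0.024, -0.997, -0.073], [0.057, -0.071, 0.996], [-0.998, -0.028, 0.056]]
wrist_force: [-0.6, 4.0, -1.7]
gripper_width: 0.0
```

```bash
cat >> h.py <<'E'
def tip():
    s=r.sense();t=s['tcp_pos']; q=st([t])[0]; c=np.array([q[1]-9.5-180,t[2]*1000+15-28.5]) # corner rel hinge
    # angle s.t. corner on upper face: c.n=12.5, n=(sin,cos)
    R=np.hypot(*c); phi=np.arctan2(c[0],c[1]) # c=(R sin phi,R cos phi); c.n=R cos(phi-th)
    th=phi+np.arccos(12.5/R); rr=-c[0]*np.cos(th)+c[1]*np.sin(th)
    print('t',s['time_s'],'xs,ys,ztip',q.round(1),round(t[2]*1000+15,1),'theta',round(float(np.degrees(th)),1),'r',round(float(rr),1),'F',s['wrist_force'].round(1),'tilt',s['ee_rot'][:,0].round(3),s['ee_rot'][:,2].round(3))
E
python3 - <<'E'
from h import *
tip(); look('side','pics/d42.png',200,400,0,200,3)
E
```

```text
t 48.15 xs,ys,ztip [  6.5 201.5] 316.0 theta 89.9 r 287.5 F [-0.6  4.  -1.7] tilt [ 0.024  0.057 -0.998] [-0.073  0.996  0.056]
```

View pics/d42.png

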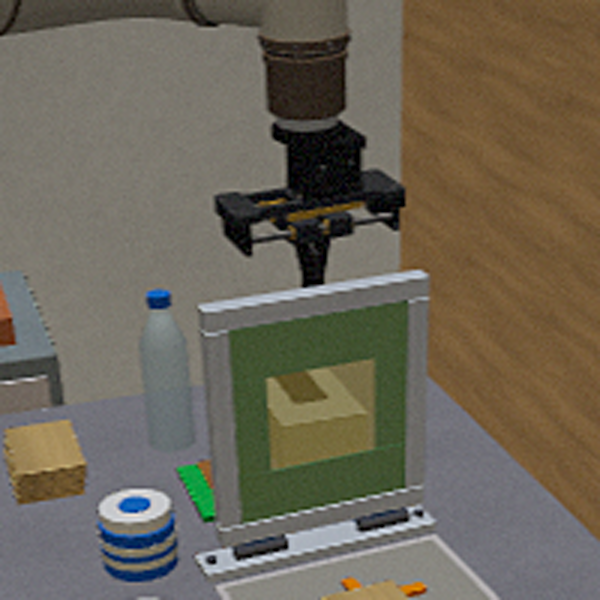

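Call:
apply_moves(xyz=[[-0.0005, 0, -0.0125], [-0.0003, 0, -0.0125], [0, 0, -0.0125], [0.0004, 0, -0.0125], [0.001, 0, -0.0125], [0.0018, 0, -0.0125]], twist=[0, 0, 0, 0, 0, 0], claw=[0, 0, 0, 0, 0, 0])

```text
time_s: 48.8
tcp_pos: [0.6356, 0.2283, 0.2954]
ee_rot: [[0.025, -0.997, -0.072], [0.059, -0.071, 0.996], [-0.998, -0.03, 0.057]]
wrist_force: [-0.5, 3.0, -1.6]
gripper_width: 0.006
```

Run:
```python
from h import *
tip()
```

```text
t 48.8 xs,ys,ztip [  6.8 120.7] 310.4 theta 73.8 r 289.9 F [-0.5  3.  -1.6] tilt [ 0.025  0.059 -0.998] [-0.072  0.996  0.057]
```

Call:
apply_moves(xyz=[[0.0027, 0, -0.0125], [0.0032, 0, -0.0125], [0.0038, 0, -0.0125], [0.0043, 0, -0.0125], [0.0048, 0, -0.0125]], twist=[0, 0, 0, 0, 0], claw=[0, 0, 0, 0, 0])

```text
time_s: 49.3
tcp_pos: [0.6409, 0.1609, 0.2722]
ee_rot: [[0.026, -0.997, -0.072], [0.059, -0.07, 0.996], [-0.998, -0.03, 0.057]]
wrist_force: [-0.1, 3.9, -0.3]
gripper_width: 0.004
```

Run:
```python
from h import *
tip()
```

```text
t 49.3 xs,ys,ztip [ 7.2 53. ] 287.2 theta 59.7 r 292.2 F [-0.1  3.9 -0.3] tilt [ 0.026  0.059 -0.998] [-0.072  0.996  0.057]
```

Call:
apply_moves(xyz=[[0.006, 0, -0.012], [0.007, 0, -0.012], [0.0078, 0, -0.0115], [0.0086, 0, -0.011], [0.0094, 0, -0.011]], twist=[0, 0, 0, 0, 0], claw=[0, 0, 0, 0, 0])

```text
time_s: 49.8
tcp_pos: [0.6457, 0.0988, 0.2282]
ee_rot: [[0.025, -0.997, -0.071], [0.056, -0.07, 0.996], [-0.998, -0.029, 0.054]]
wrist_force: [-2.7, 0.2, 1.1]
gripper_width: 0.007
```

Run:
```python
from h import *
tip(); look('side','pics/d43.png',200,440,20,220,3)
```

```text
t 49.8 xs,ys,ztip [ 7.7 -9.3] 243.2 theta 44.7 r 292.3 F [-2.7  0.2  1.1] tilt [ 0.025  0.056 -0.998] [-0.071  0.996  0.054]
```

View pics/d43.png

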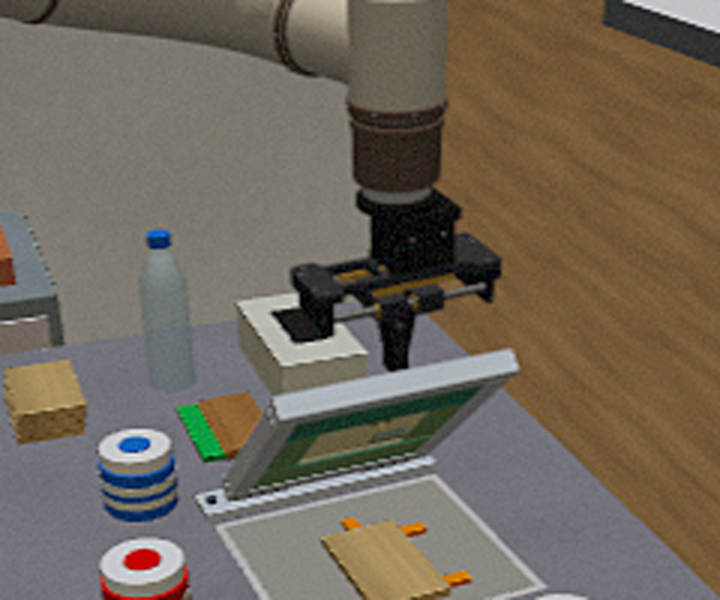

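Call:
apply_moves(xyz=[[0.0095, 0, -0.0112], [0.0102, 0, -0.0104], [0.0108, 0, -0.0096], [0.0112, 0, -0.009], [0.0115, 0, -0.0085]], twist=[0, 0, 0, 0, 0], claw=[0, 0, 0, 0, 0])

```text
time_s: 50.35
tcp_pos: [0.6502, 0.0477, 0.1664]
ee_rot: [[0.023, -0.997, -0.07], [0.054, -0.069, 0.996], [-0.998, -0.027, 0.053]]
wrist_force: [-0.5, 2.1, 1.8]
gripper_width: 0.005
```

Run:
```python
from h import *
tip()
```

```text
t 50.35 xs,ys,ztip [  8.5 -60.5] 181.4 theta 29.0 r 292.8 F [-0.5  2.1  1.8] tilt [ 0.023  0.054 -0.998] [-0.07   0.996  0.053]
```

Call:
apply_moves(xyz=[[0.01, 0, -0.0065], [0.01, 0, -0.006], [0.01, 0, -0.0055], [0.0105, 0, -0.005], [0.0105, 0, -0.0045], [0.0105, 0, -0.004]], twist=[0, 0, 0, 0, 0, 0], claw=[0, 0, 0, 0, 0, 0])

```text
time_s: 50.95
tcp_pos: [0.654, 0.0161, 0.097]
ee_rot: [[0.022, -0.997, -0.07], [0.053, -0.069, 0.996], [-0.998, -0.026, 0.051]]
wrist_force: [-0.9, 0.4, 1.4]
gripper_width: 0.0
```

Run:
```python
from h import *
tip(); look('side','pics/d44.png',200,440,60,260,3)
```

```text
t 50.95 xs,ys,ztip [ 10.1 -92.3] 112.0 theta 14.1 r 293.7 F [-0.9  0.4  1.4] tilt [ 0.022  0.053 -0.998] [-0.07   0.996  0.051]
```

View pics/d44.png

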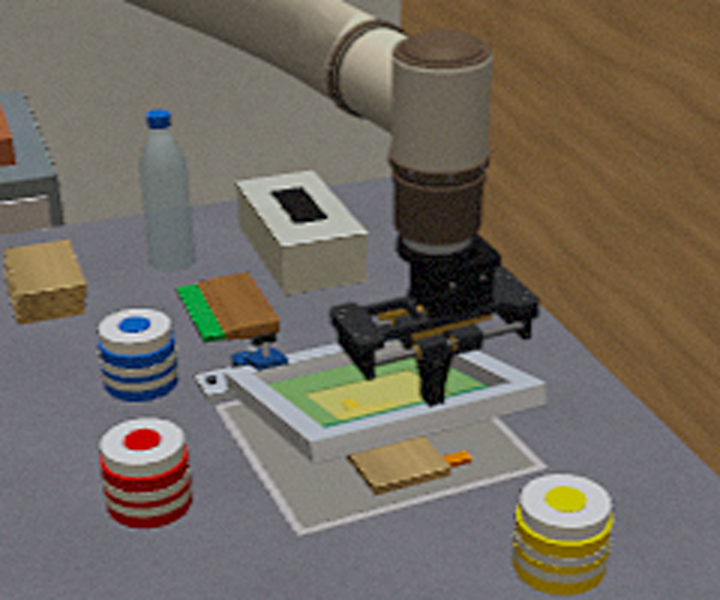

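Call:
apply_moves(xyz=[[0.01, 0, -0.003], [0.01, 0, -0.003], [0.01, 0, -0.002], [0.009, 0, -0.002], [0.008, 0, -0.001], [0.007, 0, -0.001], [0.006, 0, 0]], twist=[0, 0, 0, 0, 0, 0, 0], claw=[0, 0, 0, 0, 0, 0, 0])

```text
time_s: 51.7
tcp_pos: [0.6558, 0.0053, 0.0296]
ee_rot: [[0.02, -0.997, -0.07], [0.052, -0.069, 0.996], [-0.998, -0.024, 0.05]]
wrist_force: [0.1, -1.7, 1.2]
gripper_width: 0.004
```

Run:
```python
from h import *
tip()
```

```text
t 51.7 xs,ys,ztip [  11.1 -103.2] 44.6 theta 0.7 r 292.9 F [ 0.1 -1.7  1.2] tilt [ 0.02   0.052 -0.998] [-0.07   0.996  0.05 ]
```

Nearly down; finish gently until force rises.

Call:
apply_moves(xyz=[[0.004, 0, 0], [0.003, 0, 0], [0.003, 0, 0]], twist=[0, 0, 0], claw=[0, 0, 0])

```text
time_s: 52.0
tcp_pos: [0.6559, 0.0054, 0.0255]
ee_rot: [[0.019, -0.997, -0.073], [0.049, -0.072, 0.996], [-0.999, -0.023, 0.047]]
wrist_force: [-6.6, -0.7, 15.3]
gripper_width: 0.009
```

Call:
apply_moves(xyz=[[0.003, 0, 0], [0.003, 0, 0]], twist=[0, 0], claw=[0, 0])

```text
time_s: 52.2
tcp_pos: [0.6559, 0.0054, 0.0255]
ee_rot: [[0.02, -0.997, -0.076], [0.047, -0.075, 0.996], [-0.999, -0.024, 0.046]]
wrist_force: [-5.3, -0.2, 12.9]
gripper_width: 0.006
```

Call:
apply_moves(xyz=[[-0.01, 0, 0], [-0.025, 0, 0], [-0.04, 0, -0.02], [-0.04, 0, -0.045], [-0.03, 0, -0.045], [0, 0, -0.045], [0, 0, -0.045], [0, 0, 0]], twist=[0, 0, 0, 0, 0, 0, 0, 0], claw=[0, 0, 0, 0, 0, 0, 0, 0])

```text
time_s: 53.0
tcp_pos: [0.6726, -0.1951, 0.1643]
ee_rot: [[0.033, -0.996, -0.084], [0.045, -0.082, 0.996], [-0.998, -0.036, 0.042]]
wrist_force: [0.5, 1.4, -0.5]
gripper_width: 0.007
```

Run:
```python
from h import *
p=look('scene','pics/s45.png',100,500,80,320,2)
Y=np.array([-np.sin(a_),np.cos(a_),0]);X=np.array([np.cos(a_),np.sin(a_),0]);Hh=np.array([*H,0])
im=p['pixels'][:,:,::-1].copy()
pts=[Hh+X*x+Y*y+np.array([0,0,.041]) for x in(-.13,.13) for y in(-.1225,)]
print(pj(p,pts)); 
p2=look('side','pics/d45.png',200,440,60,260,3); print(pj(p2,pts)); print((pj(p2,pts)-[200,60])*3,(pj(p,pts)-[100,80])*2)
hsv=cv2.cvtColor(p['pixels'],cv2.COLOR_RGB2HSV)
```

```text
[[283.34959208 176.10640183]
 [279.70512201 266.80823798]]
[[305.32248538 230.36892173]
 [381.80718637 209.91219165]]
[[315.96745615 511.10676518]
 [545.4215591  449.73657496]] [[366.69918417 192.21280366]
 [359.41024403 373.61647595]]
```

View pics/s45.png

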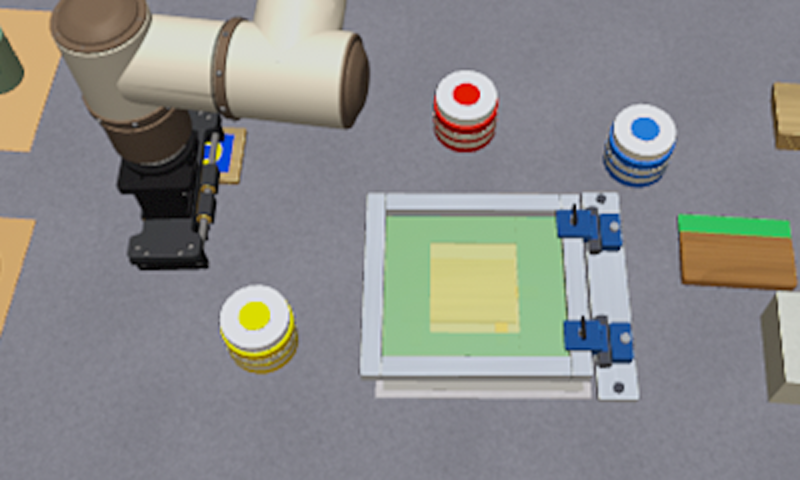

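View pics/d45.png

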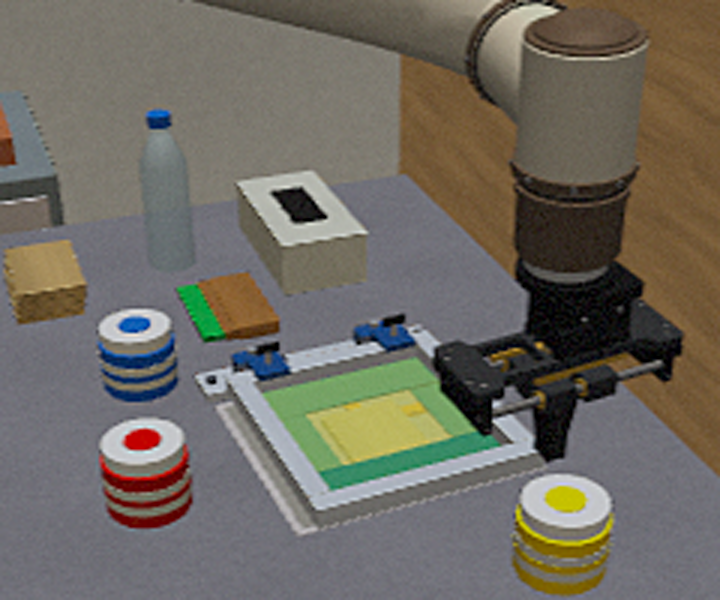

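Run:
```python
from h import *
s=r.sense(); print(s['time_s'],s['wrist_force'],s['joint_velocities'].round(2))
job.finish_job()
```

```text
53.1 [ 0.29310719 -0.11389768 -0.8194908 ] [ 2.35 -0.21 -1.14 -0.28 -0.15 -0.05]
the job is handed in; nothing more can be done
```

The station is set for the next pull, and I handed the job in at 53.1 s of the 72 s allowed. The red pot is out, the bare panel is home, and the screen is fully down.

- **Red pot:** it was what lay on the print bed. I slid it upright towards the robot in two pushes. Its far edge is now about 90 mm clear of where the frame comes down.
- **Bare panel:** it took several edge pushes because it turned and caught the left stop on the way. At the end I pushed it against the far stops until the force reached about 12 N, then against the left stop to about 19 N. The last picture before lowering showed no gap at any of the three stops. By the image, any error at the right-hand far stop is at most about 0.4 mm.
- **Screen:** I lowered it by its free rail with 1 to 4 N. It stopped 41 mm above the bench (about 15 N at the end). In the final pictures its corners match the fully-down position within about a pixel.
- **Other things:** I did not touch the fresh print, the blue and yellow pots or the squeegee. They look unmoved in the last pictures, except that the arm hides most of the printed panel there.

**Checks that disagreed:**
- The fingertips really sit about 29 mm higher than the reported TCP height implies, so my first push of the panel passed over it. I corrected for this by touching the bench and checking the camera images.
- During one failed push the fingertips scraped the bench at about 46 N of wrist force (limit 120 N).
- I did not re-seat the panel against the far stops after the last push to the left. I only checked that by picture.

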